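# Fit the spring detent and lock it with its keeper

### The job

Assemble the detent of the index head: stand the steel plunger in the bore of the detent block, nose up, on the spring. Then lay the forked keeper round its nose just short of the hooks, press plunger and keeper right down onto the deck against the spring, and slide the keeper under the four hooks up to the stop, wherever the hook rails happen to be clamped, so that it springs up and locks behind the nibs when you let go. Be firm but never brutal on the block, and leave the other things on the bench where they are.

Things in the scene. Friction and masses are not known exactly. Their poses are not given: they have to be found in the camera images.
- bore (a point): Mouth of the bore, centre, on the flat deck on top of the detent block; z up, x the direction in which the keeper slides home. Bore 26 mm wide, chamfered. In it a coil spring, its flat top 18 mm below the deck; it starts to yield at 6 N and pushes with 12 N when pressed 12 mm further (0.5 N/mm).
- detent_block: Fixed aluminium block, 104 x 80 mm (x, y), deck 50 mm above the bench, on a grey foot 142 x 80 x 10 mm. Origin on the bench under the bore, axes as the bore's: x away from the robot within 0.3 rad. At its entry (-x) end each hook has a nib 3.5 mm long, hanging 2.5 mm lower: the keeper passes only within 2 mm of the deck, and let go at the stop it springs up 4.5 mm and locks behind the nibs.
- hooks (a point): Centre of the deck (same as the bore, axes too). Two dark steel rails with hooks are clamped along its sides, together anywhere from d = 0 to 15 mm forward (d is not measured: look or feel). Front hooks x = 15+d to 30+d mm, rear x = -34+d to -19+d, from side walls at |y| = 33 in to 25 mm; undersides 9.5 mm, tops 14.5 mm above the deck. The front hooks end in a solid stop at 30+d.
- plunger: Turned steel plunger, standing upright on the bench. Origin at the centre of its foot, z up along its axis. Body 24 mm wide and 30 mm high with a chamfered foot, then a flat shoulder and a nose 12 mm wide and 30 mm high (60 mm in all). About 0.12 kg. Standing on the unloaded spring its shoulder is 12 mm above the deck.
- keeper: Forked steel plate, flat on the bench, about 0.22 kg. Origin on its underside, on its centre line; x toward the fork's open end (to lie along the bore's x), z up. Plate 5 mm thick, 44 mm wide, x = -36 to 38 mm; slot 16 mm wide, open at +x, root at x = -24 mm. Four ears, at x = 19 to 29 and -30 to -20 mm, reach out to |y| = 30 mm.
- keeper_grip (a point): Point midway between the tops of the keeper's two upright cheeks, 7 mm ahead of its origin in x and 43 mm above its underside. The cheeks are the place to take it by: 4 mm thick, parallel to x, 46 mm long, 38 mm high above the plate, 34 mm over their outsides, 26 mm apart inside.
- keeper_drop (a point): Point on the deck where the keeper's origin belongs when it is laid in, 18.5 mm behind the bore: for any d (see hooks) its ears clear the hooks by 4.5 mm or more and the nose stands in the slot. From here it slides along x under the hooks, steel on oiled steel (friction 0.15), until its front ears meet the stop, at 1+d mm past the bore axis.
- index_disc: Bystander, leave alone: round aluminium disc, 110 mm wide, with a ring of holes and a hub.
- bolt_0: Bystander, leave alone: steel bolt.
- bolt_1: Bystander, leave alone: steel bolt.
- screwdriver_small: Bystander, leave alone: small screwdriver with a yellow handle.
- locker_edge (a point): Surroundings to keep the arm clear of: the near left edge of the tall dark locker right of the bench, whose front runs from here along -y; a wall shelf behind the bench, from x = 0.64 m on, y = 0.24 m and more, from 0.45 m above the bench up; and tubs on papers on the bench at x = 0.33 to 0.48, y = -0.12 to 0.02 m, up to about 0.2 m high.
Mind the look-alikes: they are no part of the job. Leave any blue, orange or purple look-alike of the plunger alone.

How it is judged:
By the outcome, as a careful person would: the job done as asked, in the order asked, and still so for the second after the job is handed in, with the robot touching nothing.
It also fails if it takes over 72 s, if anything falls off the work surface, if the arm or the gripper's body presses on something with over 40 N, if the wrist force passes 120 N, or if a joint passes its speed limit or range.

### The arm

A 6-joint arm with a two-finger parallel gripper is mounted at the origin on a cart in front of the work surface, level with it; the furniture and walls round the work are solid. World frame = base frame: x ahead of the robot, y to its left, z up, the work surface at z = 0. Lengths are in m, angles in rad, forces in N, time in s.
With the tool pointing down it reaches from about 0.325 to 0.9 m from the base axis. Payload 3.5 kg.
Tool frame: the origin (TCP) lies on the centre line of the jaws, within the pads' length; the fingertips stand 11 mm ahead of it and the grasp point (between the pads) lies 8 mm behind it; z points along the fingers, y is the direction in which the jaws open and shut (so a half turn about z gives the same grasp; the last joint's range is limited). The gripper opens to 85 mm and grips with 20 to 120 N. Pads are 22 mm wide; open, the fingers measure 114 mm over their backs; the gripper's body (76 mm by 85 mm) begins 54 mm behind the grasp point. The pads swing forward as they close: fully open they stand 13 mm farther back than shut.
Start: joints at [1.173, 0.276, -0.026, 1.268, 0, 1.467], TCP at [0.182, 0.598, 0.242] pointing down, gripper open.
Joint ranges: [-3.12, 3.12], [-0.85, 1.88], [-1.08, 1.24], [-1.95, 2.15], [-1.57, 1.53], [-3.14, 3.14]. Speed limits (rad/s): [2.57, 2.57, 3.14, 3.14, 3.14, 3.14].

### API

Orientations are given as a unit quaternion [x, y, z, w].
In Python, from cell import sensors, optics, order, finder gives the robot as it stands.
- The arm moves only by the tool jog_arm, never from a script. Its argument "moves" is a list of rows, each a list of 7 numbers: the turn, a rotation vector about the world's x, y, z in degrees, then the shift along the world's x, y, z in mm, then the opening, from 0 (shut) to 1 (fully open). A call has 1 to 12 rows; each row is the pose to reach, as a shift and turn from the pose commanded when the call began; what a row does not reach only later rows make up. A row lasts 1/8 s, in which the tool goes at most 62.5 mm and 10.7 degrees, less where a joint would pass 70% of its speed; a pose out of reach is approached as far as the arm can. A call with a gripper value outside its range is refused whole. The fingers move at their own pace and stop on an object; the grip force is fixed at half the most. Time passes only in rows, so rows that repeat a pose let the fingers close. It gives the time, the measured TCP pose, the force and the opening at its end, in the units of the state.
- sensors.observe(): the state, without advancing time (a new reading comes with each control period).
- optics.capture(name): name is "scene" or "top" or "wrist"; returns (picture, depth): 420x560x3 uint8, red, green, blue; 420x560 float32, m along the optical axis (not along the pixel's ray), 0 where there is no reading.
- optics.camera_info(name): a dict with "vertical_fov" (degrees; the focal length in pixels is half the picture's height over the tangent of half this angle, whatever the lens; pixels are square), "cx", "cy" (the principal point, pixels), "distortion" ([k1, k2, p1, p2, k3] as OpenCV has them; the pictures are not rectified), "R" (3x3) and "t" (3): a world point X has camera coordinates R X + t. Camera axes: x right, y down, z forward; pixel columns grow to the right and rows downward; lengths in m; the calibration is good to about 2 mm. A picture is of the moment at which its call begins: read the wrist's pose just before it. camera_info takes no time and is no camera call; for the wrist camera it gives the pose at the moment of the call.
- order.hand_in(): hands the job in, once; it reports no verdict.
Trained networks look in the newest picture that a camera, given by its name, has taken for a name from the list of things; names that differ only in an ending like _2 or _b are one class to them, and where a whole thing is asked for, a point or a joint stands for the part that bears it (a point fixed in the world has none). Each returns a list of dicts, best first, with "conf" (0 to 1); they miss things now and then, are a little off and sometimes report something else, mostly with a low value. They report only what shows in the picture. A call takes as long as a camera call. They do not tell look-alikes from the thing itself.
- finder.find_in(camera, query): "location" ([row, column] in pixels, amid what is visible of it).
- finder.trace(camera, query): "pixels" (420x560 bool, what is visible of it) and "location" ([row, column] in pixels, amid what is visible of it).
- finder.landmark_of(camera, query): "location" ([row, column] in pixels: a listed point, or the origin of a listed thing).
The state is a dict: "time_s": time; "joints": joint angles; "qvel": joint speeds; "effort": joint torques, N m; "ee_pos": TCP position; "tool_rot": TCP orientation; "ft_force": force on the tool from outside, world axes, zero at the start; "wrist_torque": the same for the moment, N m; "finger_gap": finger opening in m.
Only numpy, scipy, OpenCV 4.12 (cv2) and the standard library are available. Lean on these libraries where they do the work, as an engineer would, in place of code of your own. Each camera call takes 0.05 s, during which the arm holds its last target.

## Working session

There is one attempt and no reset: what is moved stays moved. The work goes in short steps, Python scripts to look and compute and a tool call to move; the robot and the scene stay as the last step left them, time stands still between calls to the robot, and variables do not carry over. Pictures are saved under pics/ and viewed, and the job is handed in when it is done.

Besides the shell and the picture viewer there is one more tool, called after "Call:" by a JSON object that holds its "api" and its "payload". jog_arm: Moves the arm, as the interface text tells. Its arguments: {"type":"object","properties":{"moves":{"type":"array","items":{"type":"array","items":{"type":"number"}}}},"required":["moves"]}

```bash
mkdir -p pics; ls; cat > h.py <<'E'
import numpy as np, cv2
from cell import sensors, optics, order, finder
def cam(name):
    i=optics.camera_info(name); H,W=420,560
    f=H/2/np.tan(np.radians(i['vertical_fov'])/2)
    K=np.array([[f,0,i['cx']],[0,f,i['cy']],[0,0,1]]); return K,np.array(i['distortion'],float),np.array(i['R']),np.array(i['t'])
def ray(c,rc):
    K,D,R,t=c
    p=cv2.undistortPoints(np.array([[[rc[1],rc[0]]]],float),K,D)[0,0]
    return -R.T@t, R.T@np.array([p[0],p[1],1.])
def atz(c,rc,z):
    o,d=ray(c,rc); return o+d*(z-o[2])/d[2]
def atd(c,rc,depth):
    o,d=ray(c,rc); return o+d*depth
def proj(c,X):
    K,D,R,t=c
    return cv2.projectPoints(np.array(X,float).reshape(-1,3),cv2.Rodrigues(R)[0],t,K,D)[0].reshape(-1,2)
def cloud(c,depth):
    K,D,R,t=c
    v,u=np.mgrid[0:420,0:560]
    p=cv2.undistortPoints(np.stack([u,v],-1).reshape(-1,1,2).astype(float),K,D).reshape(420,560,2)
    X=np.concatenate([p,np.ones((420,560,1))],-1)*depth[...,None]
    return (X-t)@R
def save(n,im,scale=1):
    if scale!=1: im=cv2.resize(im,None,fx=scale,fy=scale,interpolation=cv2.INTER_CUBIC)
    cv2.imwrite('pics/'+n,im[...,::-1])
E
python3 - <<'E'
from h import *
print(sensors.observe())
for n in ['scene','top','wrist']:
    im,d=optics.capture(n); save(n+'0.png',im); np.savez('/tmp/%s0.npz'%n,im=im,d=d)
    c=cam(n); print(n,c[0][0,0],-c[2].T@c[3],c[2])
    if n!='wrist':
        for q in ['bore','detent_block','plunger','keeper','keeper_grip','keeper_drop','hooks']:
            r=finder.landmark_of(n,q)
            print(q,[(np.round(x['location'],1).tolist(),round(x['conf'],2)) for x in r[:4]])
E
```

```text
pics
{'time_s': 0.0, 'joints': array([ 1.17262677e+00,  2.77135427e-01, -2.79146704e-02,  1.26801142e+00,
        3.15638424e-05,  1.46741095e+00]), 'qvel': array([-1.35889542e-03,  2.73226247e-03, -7.87376575e-04,  2.30311156e-04,
        9.62435703e-04, -8.63897112e-06]), 'effort': array([-1.55956855e-03, -4.45512521e+01,  2.95203477e+01,  1.65348442e-02,
        2.29500932e-05, -8.84614025e-06]), 'ee_pos': array([0.18127426, 0.59732647, 0.24114226]), 'tool_rot': array([ 1.46858922e-01,  9.89156800e-01, -1.09324835e-03, -2.96349210e-04]), 'ft_force': array([-0.01415524, -0.31163797, -0.1271355 ]), 'wrist_torque': array([-0.04492445, -0.02682615,  0.05647426]), 'finger_gap': 0.08554918592621549}
scene 423.29924466244813 [-0.03460752  0.39121295  0.6739235 ] [[-0.40239266 -0.91533961  0.01528257]
 [-0.64736404  0.27270486 -0.71172457]
 [ 0.64730206 -0.29628613 -0.70229237]]
bore [([210.8, 293.2], 0.66), ([258.0, 170.5], 0.58)]
detent_block [([231.4, 290.9], 0.9), ([210.7, 289.9], 0.17)]
plunger [([278.3, 240.2], 0.73), ([271.0, 270.3], 0.71), ([277.5, 194.7], 0.69), ([297.1, 211.4], 
[... 165 characters left out ...]
)]
top 450.8865702894591 [0.38600795 0.13660449 1.07593339] [[-0.0155781  -0.99986911 -0.00436903]
 [-0.98754427  0.01607    -0.1565186 ]
 [ 0.15656832  0.00187635 -0.98766535]]
bore [([203.1, 295.8], 0.69)]
detent_block [([209.9, 293.6], 0.96)]
plunger [([256.5, 202.6], 0.65), ([233.2, 198.0], 0.55), ([223.9, 254.4], 0.5), ([241.6, 228.8], 0.4)]
keeper [([247.1, 165.3], 0.58)]
keeper_grip []
keeper_drop [([214.0, 296.8], 0.57), ([246.2, 229.8], 0.16)]
hooks [([204.9, 294.2], 0.75)]
wrist 355.0179717873745 [0.11232278 0.61927124 0.37313468] [[ 2.91097596e-01  9.56693059e-01  7.61854551e-04]
 [ 9.18298656e-01 -2.79638307e-01  2.80232039e-01]
 [ 2.68309090e-01 -8.08752630e-02 -9.59931989e-01]]
```

View pics/scene0.png

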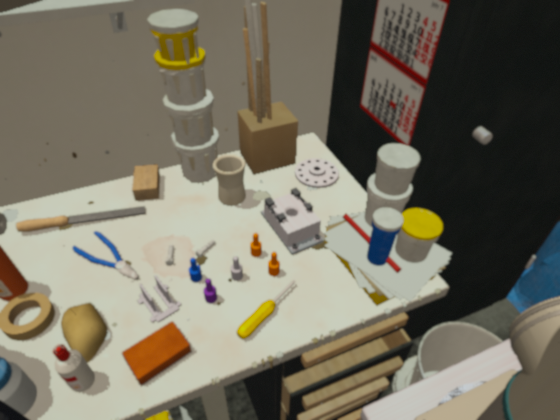

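View pics/top0.png

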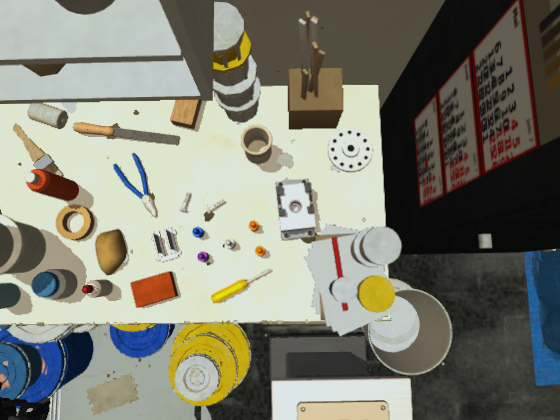

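```bash
python3 - <<'E'
from h import *
im=np.load('/tmp/scene0.npz')['im']; save('scene0c.png',im[170:340,110:350],3.3)
im=np.load('/tmp/top0.npz')['im']; save('top0c.png',im[170:290,140:330],4)
E
```

```text
(no output)
```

View pics/scene0c.png

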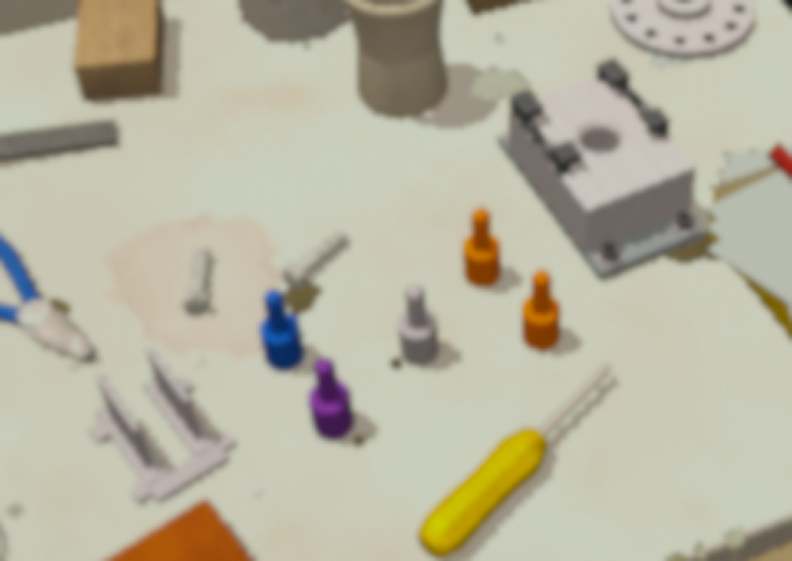

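View pics/top0c.png

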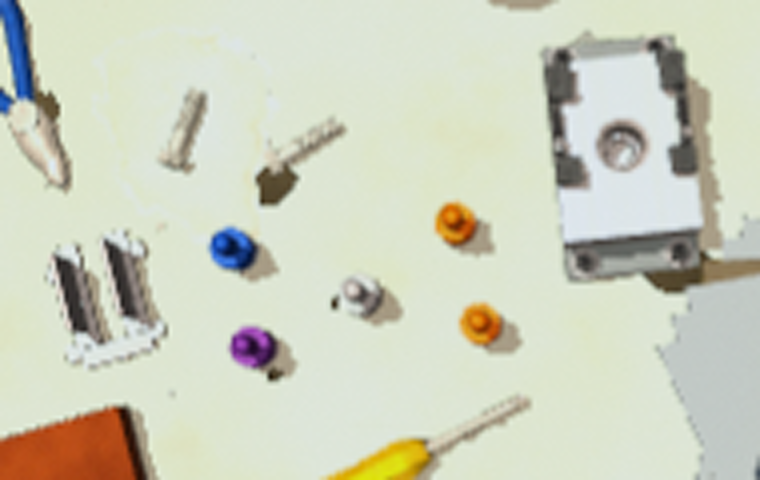

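The grey steel plunger is at scene (row 268, col 237) and top (241, 229). The blue (271,195), purple (291,210) and orange (245,256; 265,274) ones are coloured look-alikes, so the grey one is the one meant; the enlarged crop confirms it. The keeper is at scene (300,158), top (244,165), and the block is at scene (215,293).

```bash
python3 - <<'E'
from h import *
S=cam('scene');T=cam('top')
for n,rs,rt,z in [('bore',(210.8,293.2),(203.1,295.8),.05),('block',(231.4,290.9),(209.9,293.6),0),('plunger',(278.3,240.2),(241.6,228.8),0),('keeper',(305.2,161.8),(247.1,165.3),0),('kgrip',(286.7,152.8),(240,165),.043),('drop',(214.9,296.9),(214,296.8),.05)]:
    print(n,np.round(atz(S,rs,z)*1e3,1),np.round(atz(T,rt,z)*1e3,1))
for n,rt in [('blue',(231.5,198)),('purple',(257,203)),('or1',(225,254)),('or2',(251,260))]: print(n,np.round(atz(T,rt,.04)*1e3,1))
for n in ['top','scene']:
  f=np.load('/tmp/%s0.npz'%n); P=cloud(cam(n),f['d']); np.save('/tmp/P%s.npy'%n,P)
P=np.load('/tmp/Ptop.npy').reshape(-1,3)
m=(abs(P[:,2]-.05)<.006)&(P[:,0]>.3)&(P[:,0]<.6)&(P[:,1]>-.1)&(P[:,1]<.1)
q=P[m][:,:2].astype(np.float32); print(m.sum(),P[m].mean(0),cv2.minAreaRect(q*1000))
b=(abs(P[:,2])<.01)&(P[:,0]>.3)&(P[:,0]<.5)&(P[:,1]>.1)&(P[:,1]<.5); print('bench z',np.median(P[b][:,2]))
E
```

```text
bore [542.5  95.2  50. ] [552.5  95.5  50. ]
block [532.  103.6   0. ] [544.1  99.2   0. ]
plunger [455.9 248.7   0. ] [470.1 255.5   0. ]
keeper [454.8 403.2   0. ] [459.3 407.4   0. ]
kgrip [468.7 408.6  43. ] [472.6 397.6  43. ]
drop [528.3  93.3  50. ] [527.1  93.8  50. ]
blue [491.4 322.3  40. ]
purple [432.6 310.2  40. ]
or1 [504.5 192.8  40. ]
or2 [444.3 179.5  40. ]
2088 [0.45646351 0.04329943 0.05146528] ((455.05908203125, 0.9002304077148438), (312.2718811035156, 178.07073974609375), 10.638944625854492)
bench z 0.00043461705323314287
```

View pics/wrist0.png

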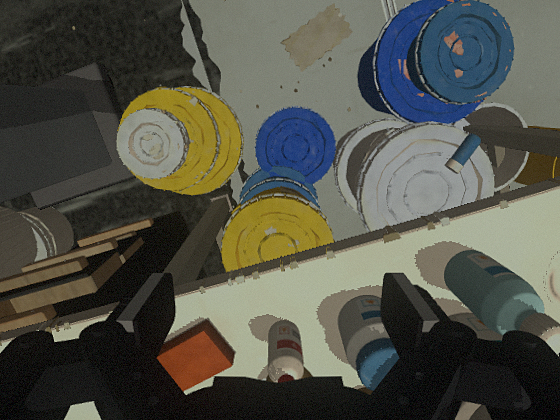

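```bash
python3 - <<'E'
from h import *
W=cam('wrist')
print(proj(W,[[.181,.597,.05],[.181,.597,0],[.25,.57,0]]))
# triangulate bore, plunger etc
P=np.load('/tmp/Ptop.npy');f=np.load('/tmp/top0.npz')
for r,c in [(203,296),(195,310),(215,296),(225,296),(241,229),(243,230),(244,160),(244,165)]: print((r,c),np.round(P[r,c]*1e3))
P=np.load('/tmp/Pscene.npy')
for r,c in [(211,292),(215,280),(218,300),(257,236),(265,237),(285,143)]: print((r,c),np.round(P[r,c]*1e3))
E
```

```text
[[275.81689097 191.37601248]
 [275.9944426  181.14473508]
 [270.96556243 245.89108911]]
(203, 296) [558.  94.  17.]
(195, 310) [570.  63.  58.]
(215, 296) [525.  96.  52.]
(225, 296) [501.  96.  53.]
(241, 229) [467. 248.  61.]
(243, 230) [462. 246.  57.]
(244, 160) [466. 419.   5.]
(244, 165) [466. 408.   3.]
(211, 292) [556.  91.  36.]
(215, 280) [530. 132.  63.]
(218, 300) [516.  92.  51.]
(257, 236) [463. 252.  59.]
(265, 237) [456. 253.  43.]
(285, 143) [515. 426.  -1.]
```

Call:
{"api": "jog_arm", "payload": {"moves": [[0,0,27,330,-265,15,1],[0,0,27,330,-265,15,1],[0,0,27,330,-265,15,1],[0,0,27,330,-265,15,1],[0,0,27,330,-265,15,1],[0,0,27,330,-265,15,1],[0,0,27,330,-265,15,1],[0,0,27,330,-265,15,1],[0,0,27,330,-265,15,1],[0,0,27,330,-265,15,1]]}}

```text
time_s: 2.1
ee_pos: [0.5105, 0.3339, 0.2573]
tool_rot: [-0.089, 0.996, 0.0, -0.0]
ft_force: [0.1, -0.3, -0.7]
finger_gap: 0.0851
```

```bash
python3 - <<'E'
from h import *
n='wrist'
s=sensors.observe(); print(s['ee_pos'],s['tool_rot'],s['time_s'])
c=cam(n); im,d=optics.capture(n); save('wrist1.png',im,1.4); np.savez('/tmp/w1.npz',im=im,d=d,K=c[0],D=c[1],R=c[2],t=c[3])
for q,z in [('bore',.05),('detent_block',0),('plunger',0),('keeper',0),('keeper_grip',.043),('keeper_drop',.05),('hooks',.05)]:
    r=finder.landmark_of(n,q)
    print(q,[(np.round(x['location'],1).tolist(),round(x['conf'],2),np.round(atz(c,x['location'],z)*1e3,1).tolist()) for x in r[:4]])
E
```

```text
[0.51048038 0.3338611  0.25725623] [-8.89488419e-02  9.96036159e-01  4.65454724e-05 -2.68515849e-04] 2.1
bore [([160.9, 357.3], 0.69, [470.6, 405.3, 50.0]), ([180.2, 42.6], 0.62, [542.9, 100.6, 50.0])]
detent_block [([170.5, 69.5], 0.92, [541.4, 100.6, 0.0])]
plunger [([105.2, 271.4], 0.94, [434.1, 314.7, 0.0]), ([148.4, 155.9], 0.81, [500.3, 198.0, 0.0]), ([156.2, 273.4], 0.74, [486.7, 326.1, 0.0]), ([119.6, 211.6], 0.62, [459.7, 254.5, 0.0])]
keeper [([145.8, 351.1], 0.63, [460.4, 407.1, 0.0])]
keeper_grip [([162.1, 355.5], 0.63, [472.7, 405.5, 43.0]), ([161.0, 40.0], 0.49, [525.5, 93.1, 43.0])]
keeper_drop [([160.2, 40.9], 0.82, [522.8, 98.7, 50.0])]
hooks [([179.3, 44.0], 0.68, [541.7, 102.1, 50.0]), ([18.7, 196.3], 0.49, [372.6, 237.5, 50.0]), ([227.2, 292.7], 0.45, [547.0, 356.9, 50.0])]
```

View pics/wrist1.png

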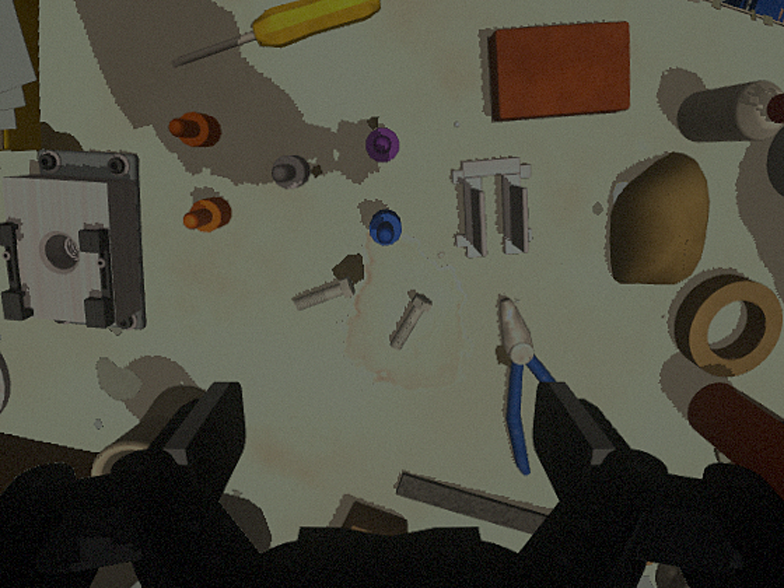

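The wrist view (shown at 1.4×) has the grey plunger at (172,290), the keeper at (205,490) with its fork opening downward in the image (+x), and the block at the left at (240,65). Next I move over the plunger with the jaws turned along x.

Call:
{"api": "jog_arm", "payload": {"moves": [[0,0,-10,-15,-25,-10,1],[0,0,-20,-30,-50,-20,1],[0,0,-30,-48,-83,-37,1],[0,0,-40,-48,-83,-37,1],[0,0,-50,-48,-83,-37,1],[0,0,-60,-48,-83,-37,1],[0,0,-70,-48,-83,-37,1],[0,0,-80,-48,-83,-37,1],[0,0,-90,-48,-83,-37,1],[0,0,-90,-48,-83,-37,1]]}}

```text
time_s: 3.75
ee_pos: [0.4636, 0.2501, 0.2204]
tool_rot: [0.641, 0.767, 0.0, 0.0]
ft_force: [0.2, -0.2, -0.3]
finger_gap: 0.085
```

```bash
cat >> h.py <<'E'
def look(tag,qs,scale=1.4,n='wrist'):
    s=sensors.observe(); print(np.round(s['ee_pos']*1e3,1),np.round(s['tool_rot'],4),s['time_s'])
    c=cam(n); im,d=optics.capture(n); save(tag+'.png',im,scale); np.savez('/tmp/%s.npz'%tag,im=im,d=d,K=c[0],D=c[1],R=c[2],t=c[3],ee=s['ee_pos'])
    for q,z in qs:
        r=finder.landmark_of(n,q)
        print(q,[(np.round(x['location'],1).tolist(),round(x['conf'],2),np.round(atz(c,x['location'],z)*1e3,1).tolist()) for x in r[:4]])
    return c,im,d
def load(tag):
    f=np.load('/tmp/%s.npz'%tag); return (f['K'],f['D'],f['R'],f['t']),f['im'],f['d'],f['ee']
E
python3 - <<'E'
from h import *
look('wrist2',[('plunger',0),('bore',.05)])
E
```

```text
[463.6 250.1 220.4] [0.6413 0.7673 0.     0.    ] 3.75
plunger [([182.0, 276.8], 0.94, [461.3, 253.0, 0.0]), ([237.3, 308.8], 0.78, [504.8, 200.9, 0.0]), ([112.4, 258.6], 0.68, [432.2, 316.7, 0.0]), ([109.5, 318.0], 0.67, [487.6, 329.5, 0.0])]
bore [([352.6, 331.6], 0.79, [545.4, 100.0, 50.0]), ([322.3, 326.2], 0.73, [532.0, 134.1, 50.0])]
```

View pics/wrist2.png

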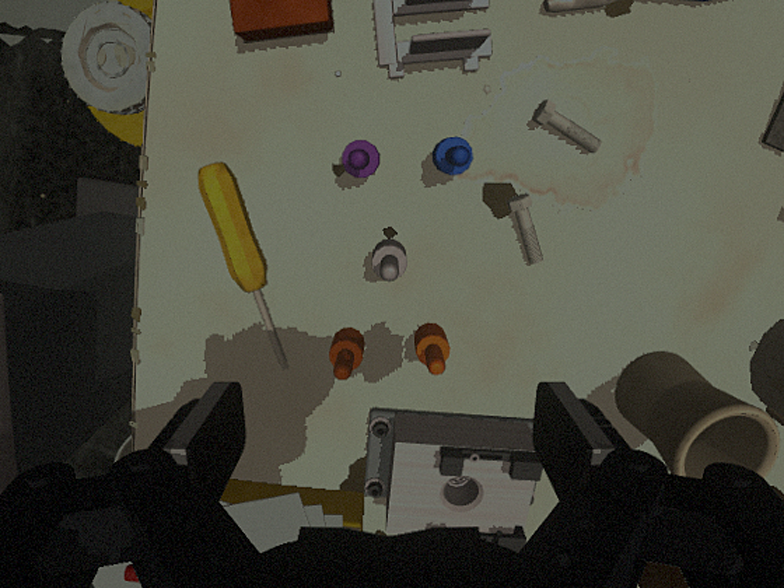

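```bash
python3 - <<'E'
from h import *
c,im,d,ee=load('wrist2')
cr=im[155:215,245:315]
save('pl.png',cr,10)
P=cloud(c,d)
v=P[150:220,240:320].reshape(-1,3)
for lo,hi in [(.056,.066),(.027,.034)]:
    m=(v[:,2]>lo)&(v[:,2]<hi); q=v[m]
    print(m.sum(),np.round(1e3*q.mean(0),1), np.round(1e3*(q.min(0)+q.max(0))/2,1),np.round(1e3*(q.max(0)-q.min(0)),1))
E
```

```text
125 [462.2 254.   58.3] [462.3 253.8  58.5] [10.7 10.8  5. ]
297 [461.7 256.4  29.3] [462.3 253.9  30.3] [23.  22.9  6. ]
```

View pics/pl.png

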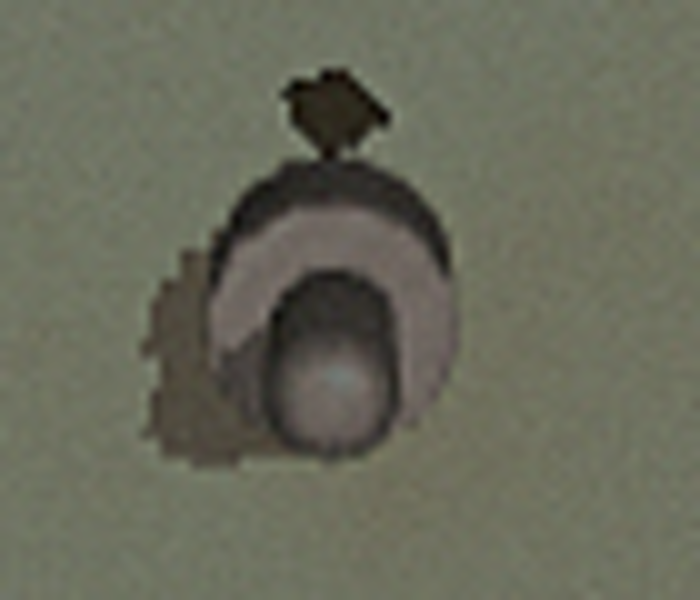

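The nose and shoulder centres agree at (462.3, 253.9). I descend with the jaws half open, then close on the nose.

Call:
{"api": "jog_arm", "payload": {"moves": [[0,0,0,-1.3,3.8,-50,0.5],[0,0,0,-1.3,3.8,-90,0.5],[0,0,0,-1.3,3.8,-120,0.5],[0,0,0,-1.3,3.8,-145,0.5],[0,0,0,-1.3,3.8,-165,0.5],[0,0,0,-1.3,3.8,-175,0.5],[0,0,0,-1.3,3.8,-175,0.5],[0,0,0,-1.3,3.8,-175,0.5]]}}

```text
time_s: 4.9
ee_pos: [0.4631, 0.2542, 0.0462]
tool_rot: [0.642, 0.767, 0.001, 0.0]
ft_force: [-0.3, 0.6, 0.4]
finger_gap: 0.0426
```

```bash
python3 - <<'E'
from h import *
c,im,d=look('wrist3',[],1.4)
print(sensors.observe()['ft_force'])
E
```

```text
[463.1 254.2  46.2] [6.419e-01 7.668e-01 8.000e-04 4.000e-04] 4.9
[ 0.17747237 -0.09468423 -0.06446131]
```

View pics/wrist3.png

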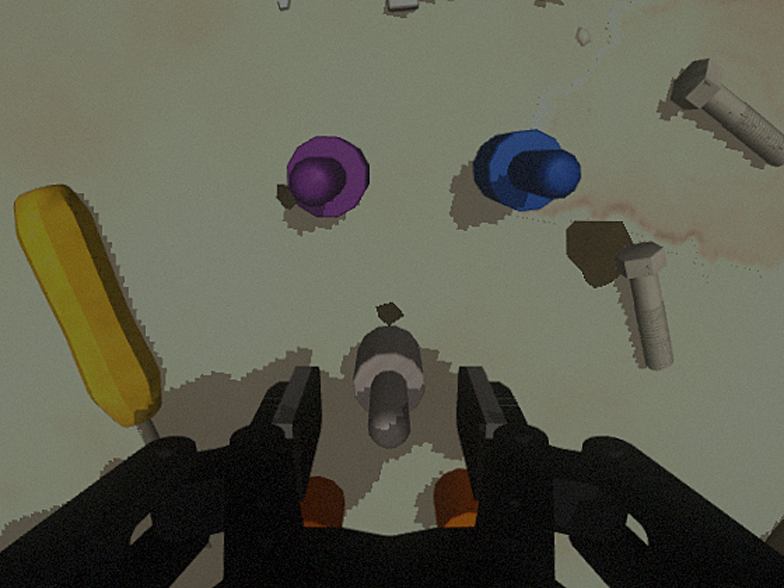

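The plunger nose at (410,388) stands centred between the pads, so I close.

Call:
{"api": "jog_arm", "payload": {"moves": [[0,0,0,0,0,0,0],[0,0,0,0,0,0,0],[0,0,0,0,0,0,0],[0,0,0,0,0,0,0],[0,0,0,0,0,0,0],[0,0,0,0,0,0,0]]}}

```text
time_s: 5.7
ee_pos: [0.4629, 0.2541, 0.046]
tool_rot: [0.642, 0.767, 0.001, 0.0]
ft_force: [-0.2, 0.3, 5.9]
finger_gap: 0.0092
```

```bash
python3 - <<'E'
from h import *
c,im,d=look('wrist4',[],1.4)
P=cloud(c,d)
v=P[230:330,240:320].reshape(-1,3)
for lo,hi in [(.056,.066),(.028,.032)]:
    m=(v[:,2]>lo)&(v[:,2]<hi); q=v[m]
    print(m.sum(), np.round(1e3*(q.min(0)+q.max(0))/2,1),np.round(1e3*(q.max(0)-q.min(0)),1))
E
```

```text
[462.9 254.1  46. ] [6.420e-01 7.667e-01 6.000e-04 3.000e-04] 5.7
1245 [461.4 256.5  61. ] [29.3 23.  10. ]
409 [460.4 260.7  30. ] [16.9  9.9  4. ]
```

View pics/wrist4.png

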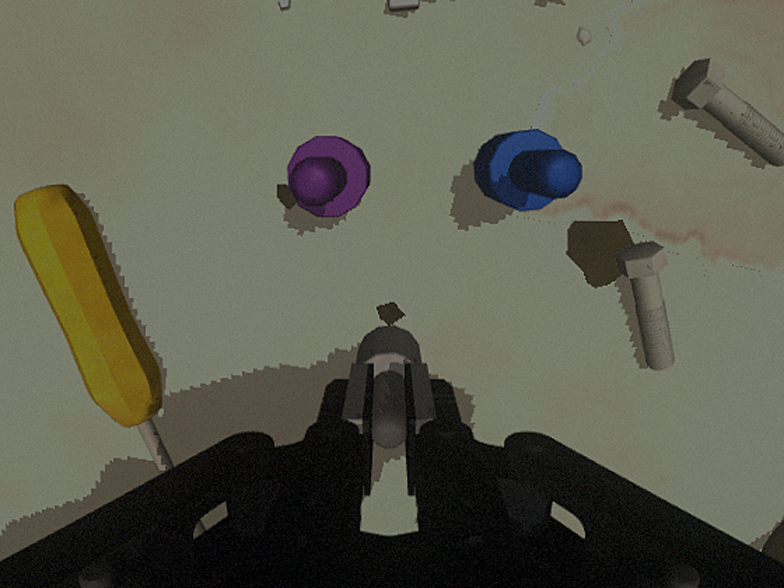

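```bash
python3 - <<'E'
from h import *
for tag in ['wrist1','wrist2']:
    try: c,im,d,ee=load(tag)
    except Exception:
        f=np.load('/tmp/w1.npz'); c=(f['K'],f['D'],f['R'],f['t']);im=f['im'];d=f['d']
    P=cloud(c,d)
    g=np.full((140,160),np.nan); # 1mm grid height
    x0,y0=480,30
    q=P.reshape(-1,3)*1e3
    m=(q[:,0]>x0)&(q[:,0]<x0+140)&(q[:,1]>y0)&(q[:,1]<y0+160)&(q[:,2]>-5)&(q[:,2]<90)
    q=q[m]
    deck=q[abs(q[:,2]-50)<3]; print(tag,m.sum(),np.median(deck[:,2]))
    H=np.zeros((140,160),np.uint8)
    for p in q: 
        i,j=int(p[0]-x0),int(p[1]-y0); H[i,j]=max(H[i,j],np.clip(p[2]*3+20,1,255))
    Hc=cv2.applyColorMap(H,cv2.COLORMAP_JET)[::-1,::-1]; cv2.imwrite('pics/h_%s.png'%tag,cv2.resize(Hc,None,fx=4,fy=4,interpolation=0))
E
```

```text
wrist1 16521 48.866988790399375
wrist2 14210 48.867843948593524
```

View pics/h_wrist1.png

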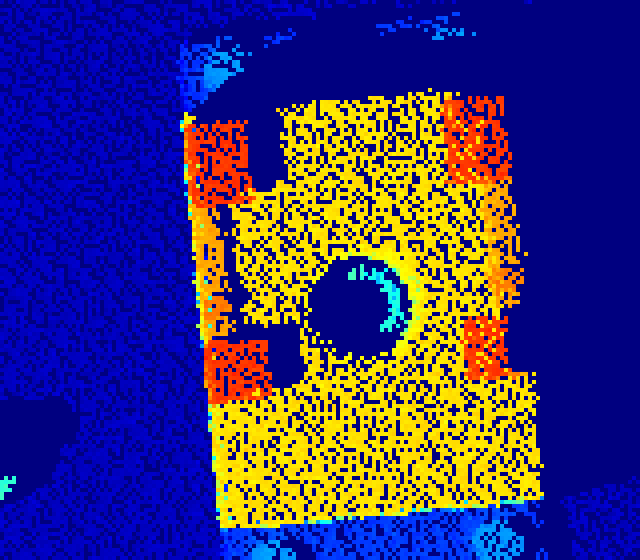

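View pics/h_wrist2.png

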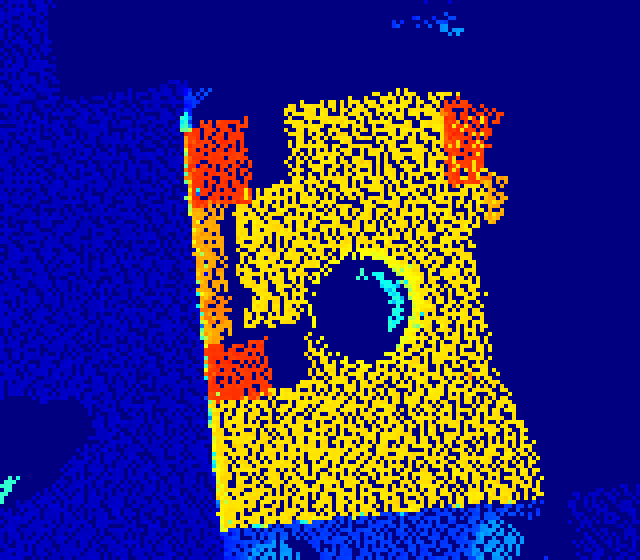

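```bash
python3 - <<'E'
from h import *
from scipy.optimize import least_squares
out=[]
for tag in ['w1','wrist2']:
    f=np.load('/tmp/%s.npz'%tag); c=(f['K'],f['D'],f['R'],f['t']);im=f['im']
    xs=np.arange(575,510,-.25);ys=np.arange(132,67,-.25)
    X,Y=np.meshgrid(xs,ys,indexing='ij')
    uv=proj(c,np.stack([X,Y,np.full_like(X,50)],-1)/1e3).astype(np.float32).reshape(*X.shape,2)
    w=cv2.remap(im,uv[...,0],uv[...,1],cv2.INTER_CUBIC)
    out.append(cv2.resize(w,None,fx=1.5,fy=1.5))
    P=cloud(c,f['d']).reshape(-1,3)*1e3
    # circle from deck-point absence: maximise empty circle of z within 2 of deck
    q=P[(abs(P[:,2]-48.9)<1.5)&(np.hypot(P[:,0]-543.5,P[:,1]-100)<25)][:,:2]
    best=[]
    for cx in np.arange(540,547,.25):
        for cy in np.arange(96.5,103.5,.25):
            r=np.hypot(q[:,0]-cx,q[:,1]-cy); best.append((np.sort(r)[12],cx,cy))
    best.sort(reverse=True); print(tag,best[:3],np.mean(best[:8],0))
save('borewarp.png',np.hstack(out))
E
```

```text
w1 [(np.float64(14.078157776008563), np.float64(543.75), np.float64(99.75)), (np.float64(14.053820422778317), np.float64(543.25), np.float64(99.25)), (np.float64(14.05158034056119), np.float64(543.0), np.float64(99.5))] [ 14.03806654 543.34375     99.625     ]
wrist2 [(np.float64(14.496018982988955), np.float64(543.0), np.float64(99.75)), (np.float64(14.483790956754099), np.float64(543.25), np.float64(99.5)), (np.float64(14.408632125310978), np.float64(543.25), np.float64(99.75))] [ 14.4123692 543.25       99.71875  ]
```

View pics/borewarp.png

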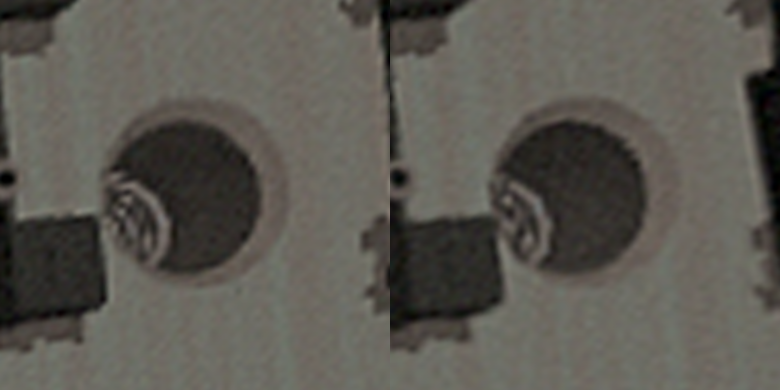

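Call:
{"api": "jog_arm", "payload": {"moves": [[0,0,0,0,0,40,0],[0,0,0,0,0,85,0],[0,0,0,15,-28,100,0],[0,0,0,35,-67,100,0],[0,0,0,58,-110,100,0],[0,0,0,74,-142,100,0],[0,0,0,80.4,-154.2,95,0],[0,0,0,80.4,-154.2,80,0],[0,0,0,80.4,-154.2,66,0],[0,0,0,80.4,-154.2,60,0],[0,0,0,80.4,-154.2,60,0]]}}

```text
time_s: 7.12
ee_pos: [0.5415, 0.1003, 0.1043]
tool_rot: [0.642, 0.767, -0.001, -0.001]
ft_force: [-0.3, -0.0, -0.8]
finger_gap: 0.0092
```

```bash
python3 - <<'E'
from h import *
c,im,d=look('wrist5',[],1.4); print(sensors.observe()['finger_gap'])
im,d=optics.capture('scene'); save('s5.png',im[150:290,210:370],4.5)
E
```

```text
[541.5 100.3 104.3] [ 6.416e-01  7.671e-01 -7.000e-04 -8.000e-04] 7.125
0.00985789796510801
```

View pics/wrist5.png

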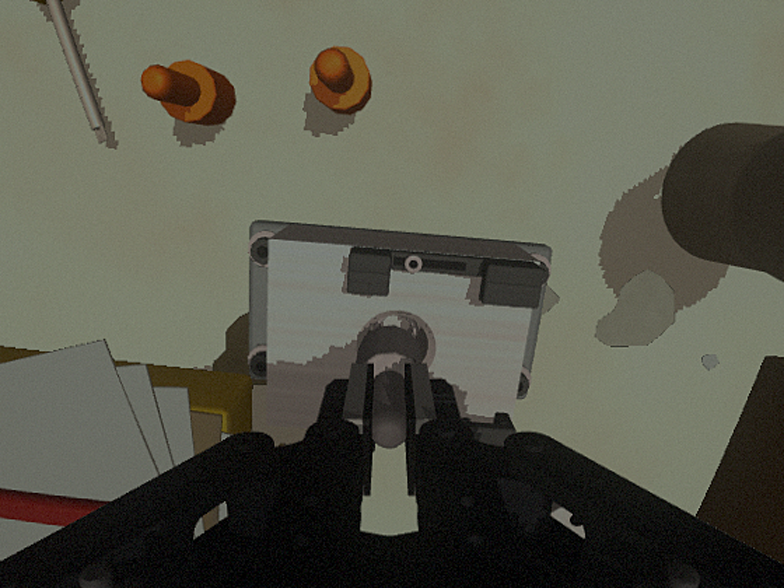

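View pics/s5.png

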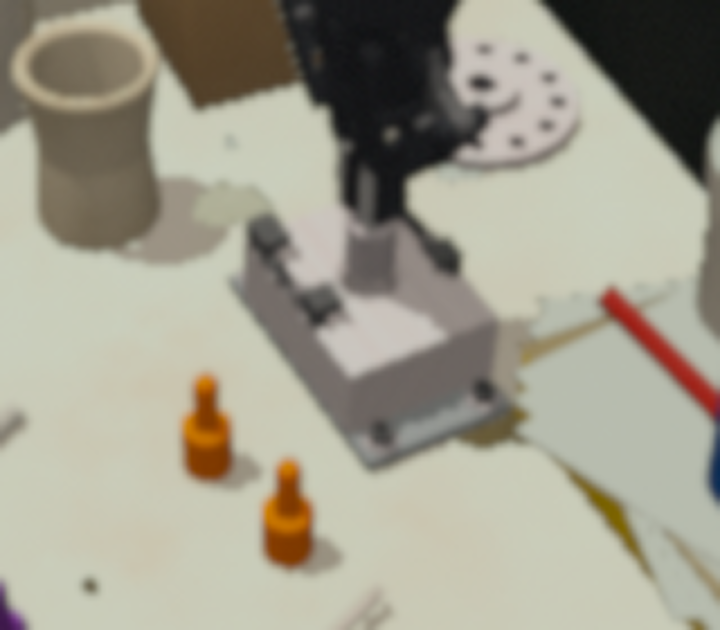

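Call:
{"api": "jog_arm", "payload": {"moves": [[0,0,0,0,0,0,0],[0,0,0,0,0,0,0]]}}

```text
time_s: 7.48
ee_pos: [0.5431, 0.0997, 0.1058]
tool_rot: [0.642, 0.767, 0.0, 0.0]
ft_force: [-0.3, 0.2, -0.7]
finger_gap: 0.0095
```

```bash
python3 - <<'E'
from h import *
c,im,d=look('wrist6',[],1.4); save('w6c.png',im[200:300,220:340],6)
print(sensors.observe()['joints'],sensors.observe()['qvel'])
E
```

```text
[543.1  99.7 105.8] [6.421e-01 7.667e-01 4.000e-04 4.000e-04] 7.475
[ 6.43995435e-02  2.57867731e-01 -3.58743548e-01  9.53357972e-01
 -3.50586228e-05  1.45872751e+00] [-0.00255138  0.00080484 -0.00183162 -0.00116989  0.00018805  0.00096861]
```

View pics/w6c.png

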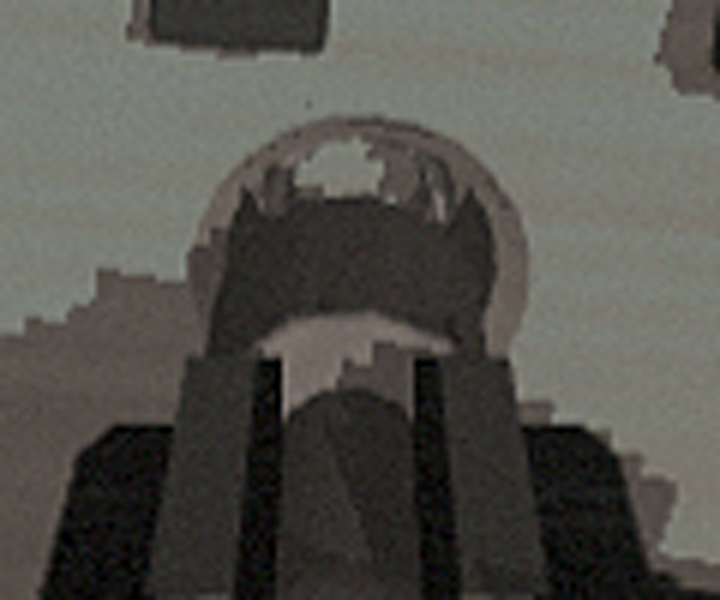

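The bore ring (centre column about 360 in the crop) and the plunger body (about 358) line up, so I lower gently.

Call:
{"api": "jog_arm", "payload": {"moves": [[0,0,0,0,0,-4,0],[0,0,0,0,0,-8,0],[0,0,0,0,0,-11,0],[0,0,0,0,0,-14,0],[0,0,0,0,0,-16,0],[0,0,0,0,0,-16,0]]}}

```text
time_s: 8.28
ee_pos: [0.5432, 0.0995, 0.0891]
tool_rot: [0.642, 0.767, 0.0, 0.0]
ft_force: [1.4, -1.4, -1.1]
finger_gap: 0.0096
```

Call:
{"api": "jog_arm", "payload": {"moves": [[0,0,0,0,0,-3,0],[0,0,0,0,0,-6,0],[0,0,0,0,0,-9,0],[0,0,0,0,0,-11,0],[0,0,0,0,0,-12,0],[0,0,0,0,0,-12,0]]}}

```text
time_s: 9.02
ee_pos: [0.5432, 0.0996, 0.078]
tool_rot: [0.642, 0.767, 0.0, 0.0]
ft_force: [1.7, -0.9, 5.2]
finger_gap: 0.0091
```

The plunger is on the spring at 5 N. I release it, lift, and go to survey the keeper.

Call:
{"api": "jog_arm", "payload": {"moves": [[0,0,0,0,0,0,0.4],[0,0,0,0,0,0,0.4],[0,0,0,0,0,0,0.4],[0,0,0,0,0,15,0.4],[0,0,0,0,0,35,0.4],[0,0,0,0,0,70,0.4],[0,0,0,0,0,120,0.4],[0,0,0,0,0,130,0.4]]}}

```text
time_s: 10.02
ee_pos: [0.5456, 0.0999, 0.2126]
tool_rot: [0.642, 0.767, 0.003, 0.003]
ft_force: [0.6, 0.1, -0.2]
finger_gap: 0.0343
```

```bash
python3 - <<'E'
from h import *
c,im,d=look('wrist7',[],1.4)
im,d=optics.capture('scene'); save('s7.png',im[150:290,210:370],4.5)
E
```

```text
[545.6  99.9 212.6] [0.642  0.7667 0.003  0.0031] 10.025
```

View pics/wrist7.png

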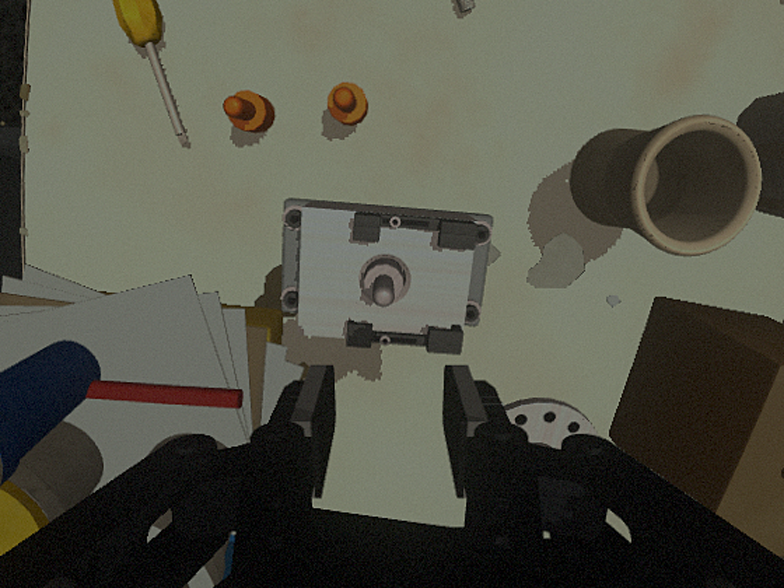

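View pics/s7.png

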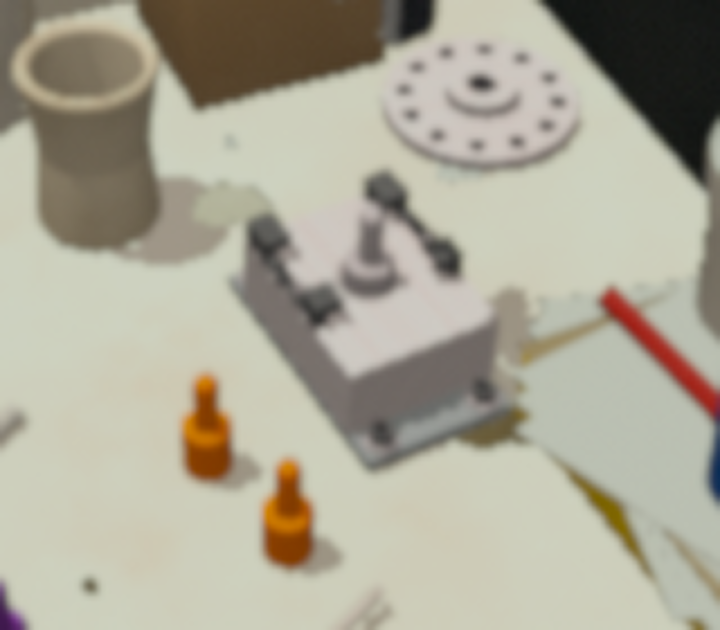

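The plunger stands nose up in the bore, its shoulder a little above the deck. I'll measure the block frame and d from this view.

```bash
python3 - <<'E'
from h import *
c,im,d,ee=load('wrist7'); P=cloud(c,d).reshape(-1,3)*1e3
q=P[(P[:,0]>470)&(P[:,0]<620)&(P[:,1]>30)&(P[:,1]<170)&(P[:,2]>40)&(P[:,2]<100)]
dk=q[(abs(q[:,2]-np.median(q[q[:,2]<55][:,2]))<2)]
print('deck z',np.median(dk[:,2]))
allb=q[q[:,2]<70]
print(cv2.minAreaRect(allb[:,:2].astype(np.float32)))
def loc(p,yaw,o=(543.3,99.7)):
    a=np.radians(yaw); e=p[:,:2]-o; return np.c_[e@[np.cos(a),np.sin(a)],e@[-np.sin(a),np.cos(a)]]
# yaw from near edge & left edge
L=loc(dk,5.0)
for yaw in [4,4.5,5,5.5,6]:
    L=loc(allb,yaw); 
    e=[np.sort(L[(L[:,1]>s)&(L[:,1]<s+6)][:,0])[3] for s in range(-36,36,6)]
    print(yaw,np.round(np.polyfit(np.arange(-33,39,6),e,1),4),np.round(e,1))
L=loc(q,5.0); z=q[:,2]
print('y edges',np.percentile(loc(dk,5)[:,1],[.2,99.8]), 'x',np.percentile(loc(dk,5)[:,0],[.2,99.8]))
hk=(z>60)&(z<68)
for nm,m in [('Lrear',(L[:,1]>20)&(L[:,0]<5)),('Lfront',(L[:,1]>20)&(L[:,0]>15)),('Rrear',(L[:,1]<-20)&(L[:,0]<5)),('Rfront',(L[:,1]<-20)&(L[:,0]>15))]:
    g=L[m&hk]; print(nm,len(g),np.percentile(g[:,0],[2,98]),np.percentile(g[:,1],[2,98]),np.median(z[m&hk]))
n=(z>77)&(np.hypot(*L.T)<20); print('nose',n.sum(),(L[n].min(0)+L[n].max(0))/2,z[n].max())
s=(abs(z-61)<2.5)&(np.hypot(*L.T)<16); print('sh',s.sum(),(L[s].min(0)+L[s].max(0))/2,np.ptp(L[s],axis=0),np.median(z[s]))
E
```

```text
deck z 49.148627410137365
((531.1781616210938, 85.50346374511719), (131.76206970214844, 104.71244049072266), 5.375703811645508)
4 [-2.86000e-02 -5.16348e+01] [-50.5 -50.8 -51.3 -51.5 -51.2 -51.4 -51.7 -52.1 -52.4 -51.9 -52.3 -52.7]
4.5 [-2.00000e-02 -5.16281e+01] [-50.8 -51.1 -51.5 -51.6 -51.3 -51.4 -51.7 -52.  -52.2 -51.7 -52.  -52.4]
5 [-1.13000e-02 -5.15908e+01] [-51.1 -51.3 -51.5 -51.7 -51.3 -51.4 -51.6 -51.7 -52.1 -51.5 -51.8 -52.1]
5.5 [-2.20000e-03 -5.15774e+01] [-51.3 -51.5 -51.7 -51.8 -51.4 -51.4 -51.6 -51.7 -52.  -51.3 -51.5 -51.7]
6 [ 7.70000e-03 -5.15535e+01] [-51.6 -51.7 -51.9 -51.9 -51.4 -51.4 -51.5 -51.6 -51.8 -51.1 -51.1 -51.4]
y edges [-61.41030585  39.19337663] x [-77.37916697  52.0737802 ]
Lrear 361 [-19.96523762  -5.71180953] [24.33374337 38.90289574] 63.52918498714086
Lfront 508 [28.91346845 49.13938169] [24.59745153 39.16316634] 63.4992022120702
Rrear 313 [-19.56658017  -5.27839066] [-40.59481736 -26.05943847] 63.53796679634821
Rfront 437 [29.30928408 49.60826101] [-40.14406117 -25.82793784] 63.47768561566355
nose 235 [-0.65495837 -0.58547307] 93.41249018820758
sh 364 [-0.60717069  0.48279138] [22.73665569 21.40723574] 61.20131009260615
```

```bash
python3 - <<'E'
from h import *
f=np.load('/tmp/w1.npz'); c=(f['K'],f['D'],f['R'],f['t'])
P=cloud(c,f['d']).reshape(-1,3)*1e3
q=P[(P[:,0]>410)&(P[:,0]<520)&(P[:,1]>360)&(P[:,1]<450)]
z=q[:,2]
t=q[(z>36)&(z<50)]; print(len(t),np.median(t[:,2]))
r=cv2.minAreaRect(t[:,:2].astype(np.float32)); print('cheeks',r)
for s in [1,-1]:
    u=t[s*(t[:,1]-405-0.2*(t[:,0]-470))>0]; vx,vy,x0,y0=cv2.fitLine(u[:,:2].astype(np.float32),cv2.DIST_L2,0,.01,.01).ravel(); print(s,len(u),np.degrees(np.arctan2(vy,vx)),u.mean(0),cv2.minAreaRect(u[:,:2].astype(np.float32)))
p=q[(z>2)&(z<8)]; print('plate',len(p),np.median(p[:,2]),cv2.minAreaRect(p[:,:2].astype(np.float32)))
H=np.zeros((110,90),np.uint8)
for a in q: 
    i,j=int(a[0]-410),int(a[1]-360); H[i,j]=max(H[i,j],np.clip(a[2]*4+20,1,255))
cv2.imwrite('pics/hk.png',cv2.resize(cv2.applyColorMap(H,cv2.COLORMAP_JET)[::-1,::-1],None,fx=5,fy=5,interpolation=0))
E
```

```text
459 41.61601211130002
cheeks ((468.5196228027344, 409.3854064941406), (45.42729949951172, 34.194984436035156), 14.772812843322754)
1 235 15.002984 [464.7526592  422.8892598   41.07114989] ((464.83172607421875, 423.357666015625), (45.43635177612305, 4.465785503387451), 16.016508102416992)
-1 224 15.257049 [472.56589536 394.61384541  41.33345903] ((472.275390625, 394.9481201171875), (45.3267936706543, 4.3511643409729), 14.725722312927246)
plate 1528 4.234766814228427 ((462.79168701171875, 408.1325988769531), (73.92870330810547, 60.129127502441406), 15.637362480163574)
```

View pics/hk.png

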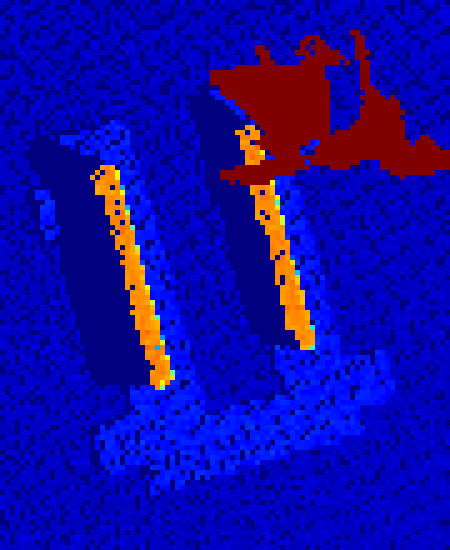

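Call:
{"api": "jog_arm", "payload": {"moves": [[0,0,10,0,20,0,0.7],[0,0,20,-5,60,0,0.7],[0,0,30,-20,110,0,0.7],[0,0,40,-35,160,0,0.7],[0,0,50,-50,210,0,0.7],[0,0,60,-65,260,-20,0.7],[0,0,70,-74.7,300,-40,0.7],[0,0,80,-74.7,309.8,-58,0.7],[0,0,90,-74.7,309.8,-58,0.7],[0,0,94.9,-74.7,309.8,-58,0.7],[0,0,94.9,-74.7,309.8,-58,0.7],[0,0,94.9,-74.7,309.8,-58,0.7]]}}

```text
time_s: 11.62
ee_pos: [0.4674, 0.409, 0.1484]
tool_rot: [-0.13, 0.992, -0.0, -0.001]
ft_force: [-0.1, -0.2, -0.2]
finger_gap: 0.06
```

```bash
python3 - <<'E'
from h import *
c,im,d=look('wrist8',[('keeper',0),('keeper_grip',.043)],1.4)
P=cloud(c,d).reshape(-1,3)*1e3
q=P[(P[:,0]>410)&(P[:,0]<500)&(P[:,1]>360)&(P[:,1]<450)]
z=q[:,2]
t=q[(z>37)&(z<46)]; print(len(t),np.median(t[:,2]))
r=cv2.minAreaRect(t[:,:2].astype(np.float32)); print('cheeks',r)
E
```

```text
[467.4 409.  148.4] [-1.300e-01  9.915e-01 -4.000e-04 -8.000e-04] 11.625
keeper [([196.1, 273.8], 0.89, [462.1, 405.4, 0.0])]
keeper_grip [([219.9, 271.3], 0.79, [469.1, 405.8, 43.0]), ([195.1, 275.7], 0.71, [451.2, 404.2, 43.0]), ([263.4, 121.7], 0.21, [530.0, 307.7, 43.0])]
751 41.81960021387799
cheeks ((468.723876953125, 409.1236572265625), (45.95496368408203, 33.92670440673828), 15.646698951721191)
```

View pics/wrist8.png

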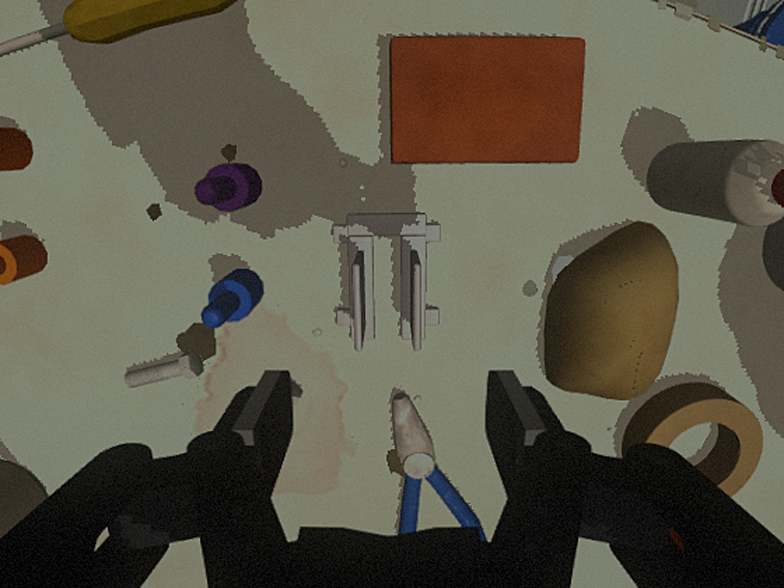

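Cheeks centred at (468.7, 409.1), aligned with the jaws. I descend and grip.

Call:
{"api": "jog_arm", "payload": {"moves": [[0,0,0,0.3,0,-40,0.7],[0,0,0,0.3,0,-75,0.7],[0,0,0,0.3,0,-100,0.7],[0,0,0,0.3,0,-115,0.7],[0,0,0,0.3,0,-122,0.7],[0,0,0,0.3,0,-122,0.7],[0,0,0,0.3,0,-122,0.7],[0,0,0,0.3,0,-122,0],[0,0,0,0.3,0,-122,0],[0,0,0,0.3,0,-122,0],[0,0,0,0.3,0,-122,0],[0,0,0,0.3,0,-122,0]]}}

```text
time_s: 13.28
ee_pos: [0.469, 0.4099, 0.0283]
tool_rot: [-0.131, 0.991, 0.0, 0.001]
ft_force: [0.1, 0.5, 4.9]
finger_gap: 0.0332
```

```bash
python3 - <<'E'
from h import *
c,im,d=look('wrist9',[],1.4)
E
```

```text
[469.  409.9  28.3] [-1.306e-01  9.914e-01  4.000e-04  7.000e-04] 13.275
```

View pics/wrist9.png

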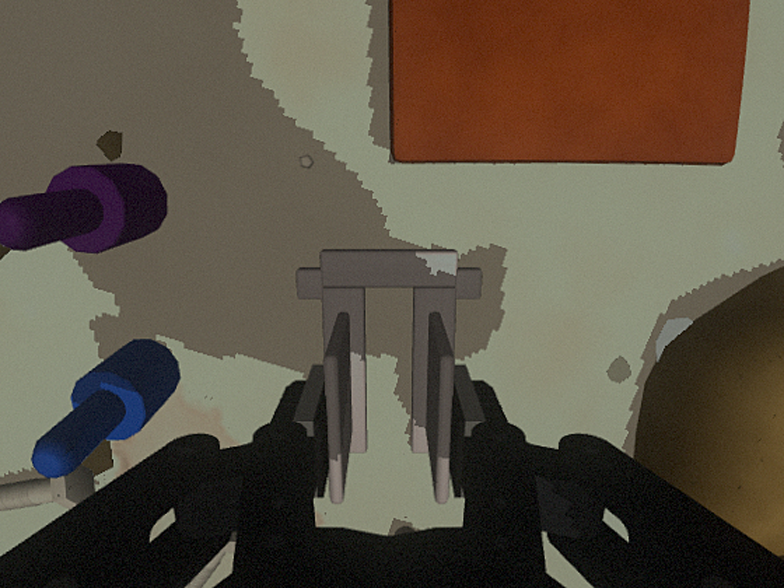

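Both cheeks are held between the pads (gap 33 mm). I lift and carry it above the drop point.

Call:
{"api": "jog_arm", "payload": {"moves": [[0,0,0,0,0,30,0],[0,0,0,0,0,75,0],[0,0,-2,5,-20,107,0],[0,0,-4,13,-60,107,0],[0,0,-6,23,-110,107,0],[0,0,-8,33,-160,107,0],[0,0,-9.7,43,-210,107,0],[0,0,-9.7,53,-260,107,0],[0,0,-9.7,60,-298,107,0],[0,0,-9.7,63.2,-311.7,107,0],[0,0,-9.7,63.2,-311.7,107,0],[0,0,-9.7,63.2,-311.7,107,0]]}}

```text
time_s: 14.82
ee_pos: [0.5309, 0.0988, 0.1339]
tool_rot: [-0.047, 0.999, 0.0, -0.0]
ft_force: [0.9, 0.3, -2.1]
finger_gap: 0.0329
```

Call:
{"api": "jog_arm", "payload": {"moves": [[0,0,0,0,0,0,0],[0,0,0,0,0,0,0]]}}

```text
time_s: 15.08
ee_pos: [0.5313, 0.0986, 0.1343]
tool_rot: [-0.047, 0.999, 0.0, -0.0]
ft_force: [-0.2, 0.1, -2.6]
finger_gap: 0.0329
```

```bash
python3 - <<'E'
from h import *
c,im,d=look('wrist10',[],1.4)
im,d=optics.capture('scene'); save('s10.png',im[130:290,200:370],4.5)
E
```

```text
[531.3  98.6 134.3] [-4.710e-02  9.989e-01  1.000e-04 -0.000e+00] 15.075
```

View pics/wrist10.png

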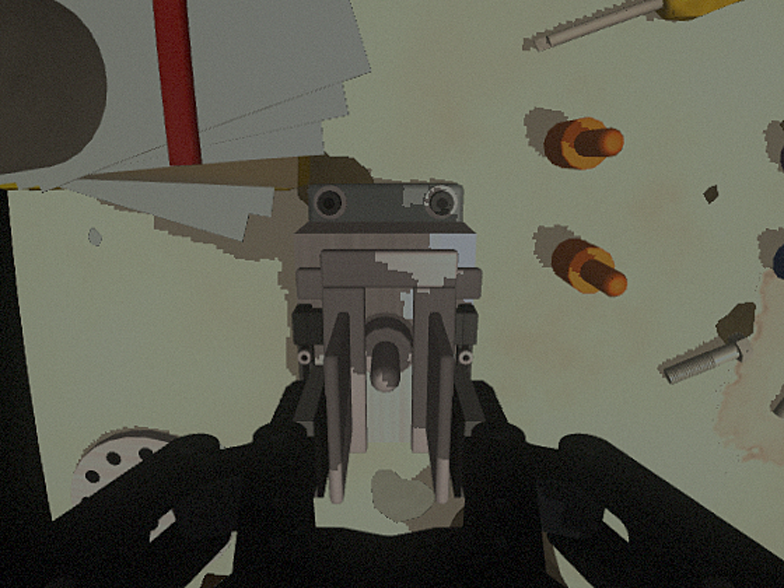

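View pics/s10.png

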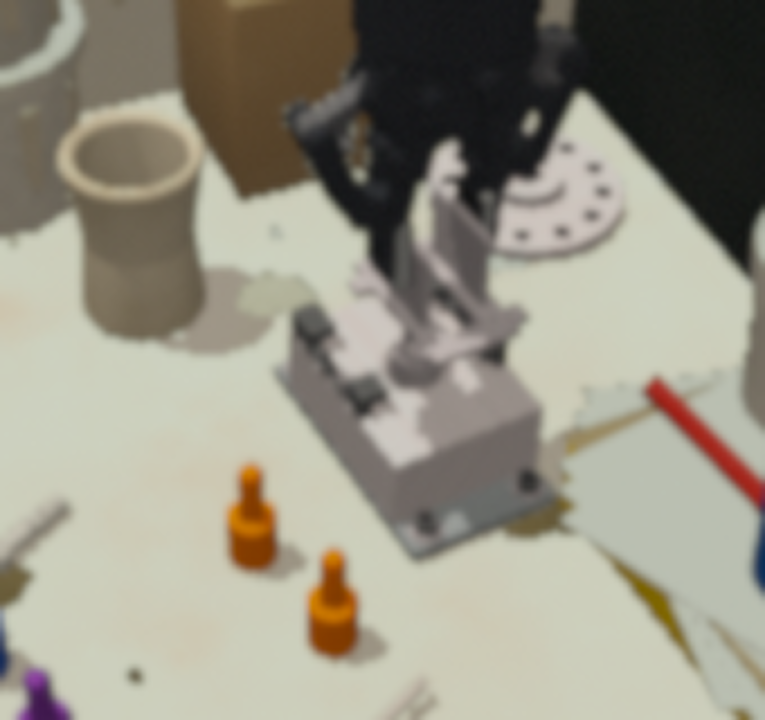

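```bash
python3 - <<'E'
from h import *
c,im,d,ee=load('wrist10'); print(c[0])
P=cloud(c,d).reshape(-1,3)*1e3
a=np.radians(5.3); o=np.array([543.3,99.2])
L=np.c_[(P[:,:2]-o)@[np.cos(a),np.sin(a)],(P[:,:2]-o)@[-np.sin(a),np.cos(a)],P[:,2]]
z=L[:,2]
def rng(nm,m):
    g=L[m]; print(nm,len(g),'x',np.round(np.percentile(g[:,0],[1,99]),1),'y',np.round(np.percentile(g[:,1],[1,99]),1),'z',np.round(np.median(g[:,2]),1))
near=(abs(L[:,0])<70)&(abs(L[:,1])<45)
rng('plate rear (ears)',near&(z>103)&(z<118)&(L[:,0]<-34))
rng('plate tail',near&(z>103)&(z<118)&(L[:,0]<-46))
for x0 in [-50,-45,-40,-35]:
    rng('plate %d'%x0,near&(z>106)&(z<116)&(abs(L[:,0]-x0)<2.5))
rng('nose',near&(z>80)&(z<97)&(np.hypot(L[:,0],L[:,1])<12))
rng('deck near edge',near&(abs(z-49)<2)&(L[:,0]<-46))
rng('hookL',near&(abs(z-63.5)<2)&(L[:,1]>22))
rng('hookR',near&(abs(z-63.5)<2)&(L[:,1]<-22))
for s in (1,-1):
    rng('slot side',near&(z>106)&(z<114)&(s*L[:,1]>4)&(s*L[:,1]<13)&(L[:,0]>-35)&(L[:,0]<0))
    rng('cheek',near&(z>140)&(z<156)&(s*L[:,1]>4)&(s*L[:,1]<20)&(L[:,0]>-35)&(L[:,0]<0))
E
```

```text
[[355.01797179   0.         277.49366751]
 [  0.         355.01797179 214.20917613]
 [  0.           0.           1.        ]]
plate rear (ears) 4739 x [-55.2 -34.4] y [-27.7  30. ] z 110.2
plate tail 2444 x [-55.3 -46.1] y [-27.4  29.7] z 110.1
plate -50 1258 x [-52.4 -47.5] y [-27.6  29.9] z 110.2
plate -45 1322 x [-47.5 -42.6] y [-28.2  30.4] z 110.2
plate -40 904 x [-42.5 -37.6] y [-28.1  30.4] z 110.2
plate -35 622 x [-37.4 -32.6] y [-20.6  23. ] z 110.2
nose 437 x [-6.4  4.2] y [-5.8  5.4] z 89.6
deck near edge 1251 x [-51.7 -46.2] y [-39.7  38.8] z 49.1
hookL 384 x [-20.  -5.] y [29.8 39.4] z 63.6
hookR 526 x [-19.9  -5.1] y [-40.4 -27.4] z 63.5
slot side 576 x [-34.4  -0.3] y [ 9.2 13. ] z 110.1
cheek 1312 x [-34.8  -0.7] y [14.1 19.7] z 147.9
slot side 811 x [-34.7  -0.3] y [-11.9  -6.8] z 110.1
cheek 1438 x [-34.9  -0.5] y [-19.8 -11.8] z 147.9
```

The measurement shows the keeper 1.5 mm too far to +y and 0.8 mm short in x, with d ≈ 14 mm. I correct that and lower round the nose.

Call:
{"api": "jog_arm", "payload": {"moves": [[0,0,0,0.9,-1.4,0,0],[0,0,0,0.9,-1.4,-6,0],[0,0,0,0.9,-1.4,-13,0],[0,0,0,0.9,-1.4,-20,0],[0,0,0,0.9,-1.4,-27,0],[0,0,0,0.9,-1.4,-34,0],[0,0,0,0.9,-1.4,-40,0],[0,0,0,0.9,-1.4,-42,0],[0,0,0,0.9,-1.4,-42,0]]}}

```text
time_s: 16.3
ee_pos: [0.5323, 0.0963, 0.0922]
tool_rot: [-0.046, 0.999, -0.0, -0.0]
ft_force: [-0.5, 0.2, -2.1]
finger_gap: 0.0329
```

```bash
python3 - <<'E'
from h import *
c,im,d=look('wrist11',[],1.4)
im,d=optics.capture('scene'); save('s11.png',im[130:290,200:370],4.5)
E
```

```text
[532.3  96.3  92.2] [-4.630e-02  9.989e-01 -0.000e+00 -1.000e-04] 16.3
```

View pics/wrist11.png

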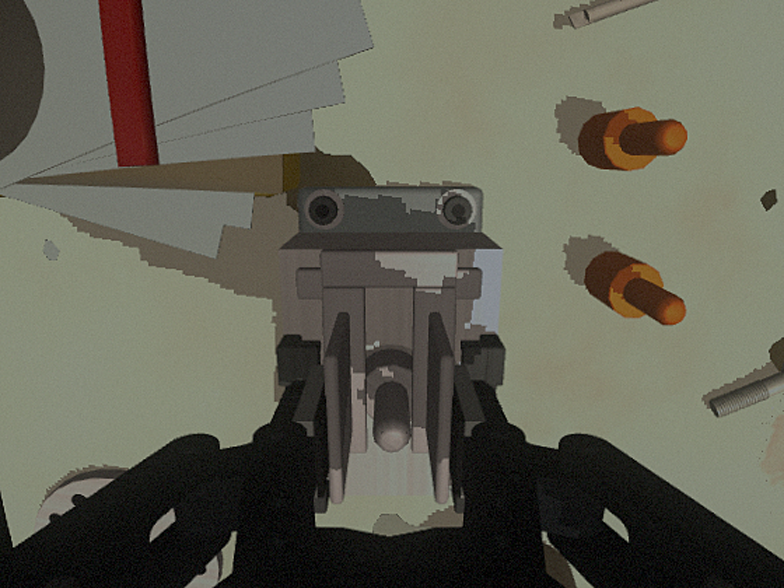

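View pics/s11.png

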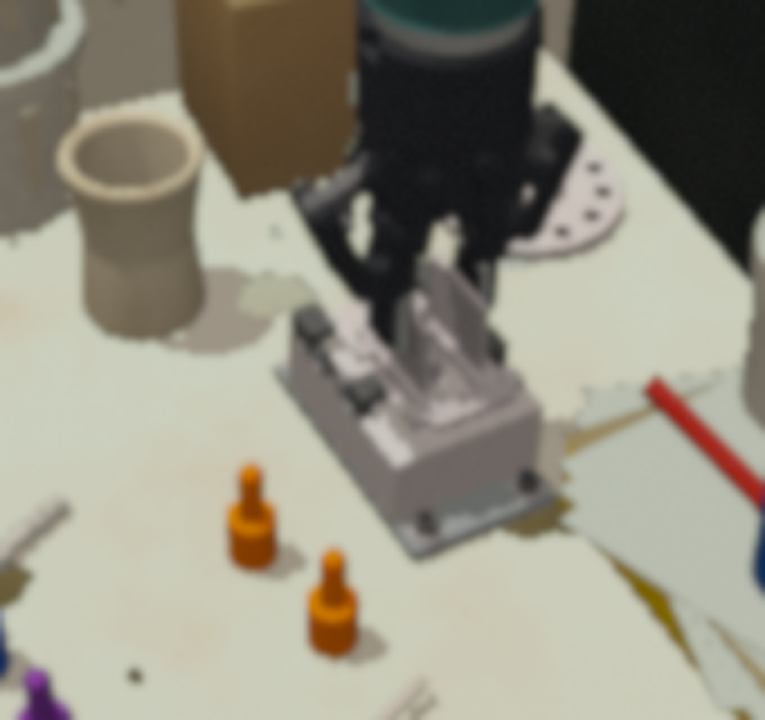

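The nose stands centred in the slot at (410,392) and the hooks are symmetric about it. I press down in small steps.

Call:
{"api": "jog_arm", "payload": {"moves": [[0,0,0,0,0,-2,0],[0,0,0,0,0,-4,0],[0,0,0,0,0,-6,0],[0,0,0,0,0,-8,0],[0,0,0,0,0,-10,0],[0,0,0,0,0,-12,0],[0,0,0,0,0,-12,0]]}}

```text
time_s: 17.27
ee_pos: [0.5333, 0.0964, 0.0811]
tool_rot: [-0.046, 0.999, 0.0, 0.001]
ft_force: [-1.3, -0.6, 6.8]
finger_gap: 0.0331
```

Call:
{"api": "jog_arm", "payload": {"moves": [[0,0,0,0,0,-1,0],[0,0,0,0,0,-2,0],[0,0,0,0,0,-3,0],[0,0,0,0,0,-3,0],[0,0,0,0,0,-3,0]]}}

```text
time_s: 17.9
ee_pos: [0.5334, 0.0964, 0.0784]
tool_rot: [-0.046, 0.999, 0.0, 0.001]
ft_force: [-1.0, 0.5, 8.0]
finger_gap: 0.0332
```

Call:
{"api": "jog_arm", "payload": {"moves": [[0,0,0,0,0,-0.5,0],[0,0,0,0,0,-1,0],[0,0,0,0,0,-1.5,0],[0,0,0,0,0,-1.5,0]]}}

```text
time_s: 18.4
ee_pos: [0.5344, 0.0965, 0.0782]
tool_rot: [-0.046, 0.999, 0.0, 0.002]
ft_force: [-2.2, -0.0, 13.0]
finger_gap: 0.0331
```

Call:
{"api": "jog_arm", "payload": {"moves": [[0,0,0,0,0,-1,0],[0,0,0,0,0,-2,0],[0,0,0,0,0,-2,0]]}}

```text
time_s: 18.77
ee_pos: [0.5362, 0.0966, 0.0782]
tool_rot: [-0.046, 0.999, 0.0, 0.004]
ft_force: [-2.4, 0.2, 22.2]
finger_gap: 0.033
```

```bash
python3 - <<'E'
from h import *
c,im,d=look('wrist12',[],1.4)
P=cloud(c,d).reshape(-1,3)*1e3
a=np.radians(5.3); o=np.array([543.3,99.2])
L=np.c_[(P[:,:2]-o)@[np.cos(a),np.sin(a)],(P[:,:2]-o)@[-np.sin(a),np.cos(a)],P[:,2]]
z=L[:,2]
near=(abs(L[:,0])<70)&(abs(L[:,1])<45)
def rng(nm,m):
    g=L[m]; print(nm,len(g),'x',np.round(np.percentile(g[:,0],[1,99]),1),'y',np.round(np.percentile(g[:,1],[1,99]),1),'z',np.round(np.median(g[:,2]),1))
for x0 in [-50,-45,-40]:
    rng('c %d'%x0,near&(z>45)&(z<62)&(abs(L[:,0]-x0)<2)&(abs(L[:,1])<20))
rng('ears',near&(z>52)&(z<60)&(abs(L[:,0]+43)<4))
rng('tail',near&(z>52)&(z<60)&(L[:,0]<-40))
for x0 in [-30,-20]:
  for s in (1,-1): rng('s',near&(z>45)&(z<62)&(abs(L[:,0]-x0)<3)&(abs(L[:,1]-s*10)<2))
rng('deck',near&(abs(z-49)<2)&(abs(L[:,1])>32)&(L[:,0]<-30))
rng('nose',near&(z>70)&(z<90)&(np.hypot(L[:,0],L[:,1])<9))
E
```

```text
[536.2  96.6  78.2] [-4.630e-02  9.989e-01  1.000e-04  3.800e-03] 18.775
c -50 1023 x [-51.7 -48.1] y [-19.6  19.5] z 53.0
c -45 786 x [-47.  -43.1] y [-19.6  19.5] z 54.2
c -40 694 x [-42.  -38.1] y [-19.6  19.6] z 54.1
ears 2133 x [-46.9 -39.1] y [-30.4  27.9] z 54.1
tail 2727 x [-50.6 -40.1] y [-29.9  27.5] z 54.1
s 121 x [-32.9 -27. ] y [ 8.1 11.8] z 54.3
s 121 x [-32.9 -27.1] y [-12.  -8.] z 53.6
s 109 x [-22.9 -17. ] y [ 8.2 11.8] z 54.3
s 104 x [-22.9 -17.1] y [-11.8  -8.2] z 53.6
deck 1571 x [-51.6 -30.2] y [-40.6  39.3] z 49.2
nose 694 x [-6.5  3.4] y [-5.8  5.3] z 77.7
```

View pics/wrist12.png

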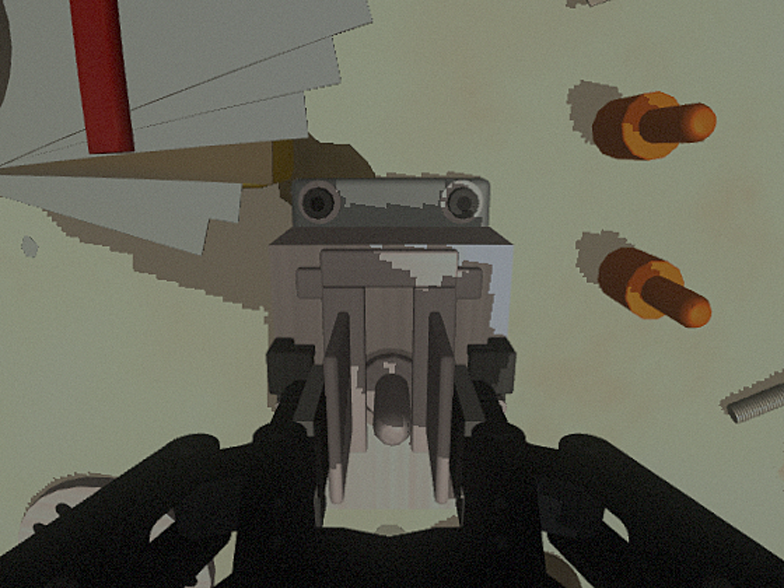

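The keeper top is 5 mm above the deck, so it lies flat, and the hooks are still ahead of the ears. I start sliding along the block's x.

Call:
{"api": "jog_arm", "payload": {"moves": [[0,0,0,3,0.4,0,0],[0,0,0,6,0.8,0,0],[0,0,0,9,1.2,0,0],[0,0,0,12,1.5,0,0],[0,0,0,12,1.5,0,0]]}}

```text
time_s: 19.45
ee_pos: [0.5486, 0.0981, 0.0782]
tool_rot: [-0.046, 0.999, 0.0, 0.004]
ft_force: [-1.9, -0.4, 19.3]
finger_gap: 0.0328
```

Call:
{"api": "jog_arm", "payload": {"moves": [[0,0,0,2,0.2,0,0],[0,0,0,4,0.4,0,0],[0,0,0,6,0.6,0,0],[0,0,0,8,0.7,0,0],[0,0,0,8,0.7,0,0]]}}

```text
time_s: 20.08
ee_pos: [0.5563, 0.0988, 0.0782]
tool_rot: [-0.046, 0.999, 0.0, 0.004]
ft_force: [-2.0, 1.0, 20.3]
finger_gap: 0.0331
```

Under the nibs without snagging. On toward the stop.

Call:
{"api": "jog_arm", "payload": {"moves": [[0,0,0,2,0.2,0,0],[0,0,0,4,0.4,0,0],[0,0,0,6,0.6,0,0],[0,0,0,7.5,0.7,0,0],[0,0,0,7.5,0.7,0,0]]}}

```text
time_s: 20.7
ee_pos: [0.5637, 0.0995, 0.0782]
tool_rot: [-0.046, 0.999, 0.0, 0.004]
ft_force: [-2.0, 0.8, 20.1]
finger_gap: 0.0327
```

Call:
{"api": "jog_arm", "payload": {"moves": [[0,0,0,0.7,0.1,0,0],[0,0,0,1.4,0.1,0,0],[0,0,0,2,0.2,0,0],[0,0,0,2,0.2,0,0]]}}

```text
time_s: 21.2
ee_pos: [0.5655, 0.0997, 0.0782]
tool_rot: [-0.046, 0.999, 0.0, 0.004]
ft_force: [-2.1, -1.4, 20.1]
finger_gap: 0.0332
```

Call:
{"api": "jog_arm", "payload": {"moves": [[0,0,0,0.7,0.1,0,0],[0,0,0,1.4,0.1,0,0],[0,0,0,2,0.2,0,0],[0,0,0,2,0.2,0,0]]}}

```text
time_s: 21.7
ee_pos: [0.5659, 0.0997, 0.0782]
tool_rot: [-0.046, 0.999, -0.0, 0.002]
ft_force: [-7.1, -1.3, 25.0]
finger_gap: 0.0331
```

Call:
{"api": "jog_arm", "payload": {"moves": [[0,0,0,1,0.1,0,0],[0,0,0,1.5,0.1,0,0],[0,0,0,1.5,0.1,0,0]]}}

```text
time_s: 22.08
ee_pos: [0.5659, 0.0997, 0.0782]
tool_rot: [-0.046, 0.999, -0.0, 0.001]
ft_force: [-9.9, -0.8, 27.8]
finger_gap: 0.0333
```

```bash
python3 - <<'E'
from h import *
c,im,d=look('wrist13',[],1.4)
P=cloud(c,d).reshape(-1,3)*1e3
a=np.radians(5.3); o=np.array([543.3,99.2])
L=np.c_[(P[:,:2]-o)@[np.cos(a),np.sin(a)],(P[:,:2]-o)@[-np.sin(a),np.cos(a)],P[:,2]]
z=L[:,2]
near=(abs(L[:,0])<70)&(abs(L[:,1])<45)
def rng(nm,m):
    g=L[m]; print(nm,len(g),'x',np.round(np.percentile(g[:,0],[1,99]),1),'y',np.round(np.percentile(g[:,1],[1,99]),1),'z',np.round(np.median(g[:,2]),1))
rng('tail',near&(z>52)&(z<60)&(L[:,0]<-10)&(abs(L[:,1])<16))
rng('hookL',near&(abs(z-63.5)<2)&(L[:,1]>22)&(L[:,0]<5))
rng('hookR',near&(abs(z-63.5)<2)&(L[:,1]<-22)&(L[:,0]<5))
E
```

```text
[565.9  99.7  78.2] [-4.640e-02  9.989e-01 -2.000e-04  8.000e-04] 22.075
tail 1758 x [-20.8 -10.1] y [-15.7  15.7] z 54.3
hookL 1178 x [-19.9  -5.4] y [24.5 38.9] z 63.6
hookR 1195 x [-19.8  -4.9] y [-40.1 -25.7] z 63.5
```

View pics/wrist13.png

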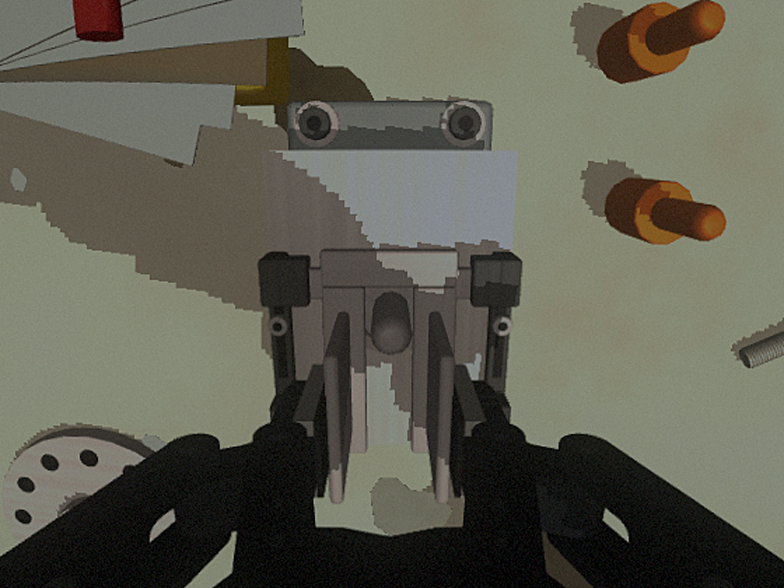

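The keeper is at the stop: its tail is 0.9 mm behind the hook ends (1 mm expected) and the push has risen. I ease the downward load, then open.

Call:
{"api": "jog_arm", "payload": {"moves": [[0,0,0,0,0,1,0],[0,0,0,0,0,2,0],[0,0,0,0,0,3,0],[0,0,0,0,0,3,0]]}}

```text
time_s: 22.62
ee_pos: [0.566, 0.0998, 0.0784]
tool_rot: [-0.046, 0.999, -0.0, 0.001]
ft_force: [-2.0, -0.2, 10.9]
finger_gap: 0.0331
```

Call:
{"api": "jog_arm", "payload": {"moves": [[0,0,0,0,0,1,0.55],[0,0,0,0,0,2,0.55],[0,0,0,0,0,3,0.55],[0,0,0,0,0,3,0.55]]}}

```text
time_s: 23.12
ee_pos: [0.5652, 0.0997, 0.0795]
tool_rot: [-0.046, 0.999, -0.0, -0.0]
ft_force: [-0.5, -0.7, 0.8]
finger_gap: 0.0471
```

```bash
python3 - <<'E'
from h import *
c,im,d=look('wrist14',[],1.4)
P=cloud(c,d).reshape(-1,3)*1e3
a=np.radians(5.3); o=np.array([543.3,99.2])
L=np.c_[(P[:,:2]-o)@[np.cos(a),np.sin(a)],(P[:,:2]-o)@[-np.sin(a),np.cos(a)],P[:,2]]
z=L[:,2]
near=(abs(L[:,0])<70)&(abs(L[:,1])<45)
def rng(nm,m):
    g=L[m]; print(nm,len(g),'x',np.round(np.percentile(g[:,0],[1,99]),1),'y',np.round(np.percentile(g[:,1],[1,99]),1),'z',np.round(np.median(g[:,2]),1))
rng('tail',near&(z>52)&(z<62)&(L[:,0]<-10)&(abs(L[:,1])<16))
rng('hookL',near&(abs(z-63.5)<2)&(L[:,1]>22)&(L[:,0]<5))
E
```

```text
[565.2  99.7  79.5] [-4.630e-02  9.989e-01 -0.000e+00 -3.000e-04] 23.125
tail 1904 x [-21.1 -10.2] y [-15.7  15.6] z 58.7
hookL 1163 x [-19.9  -5.2] y [24.5 38.9] z 63.6
```

View pics/wrist14.png

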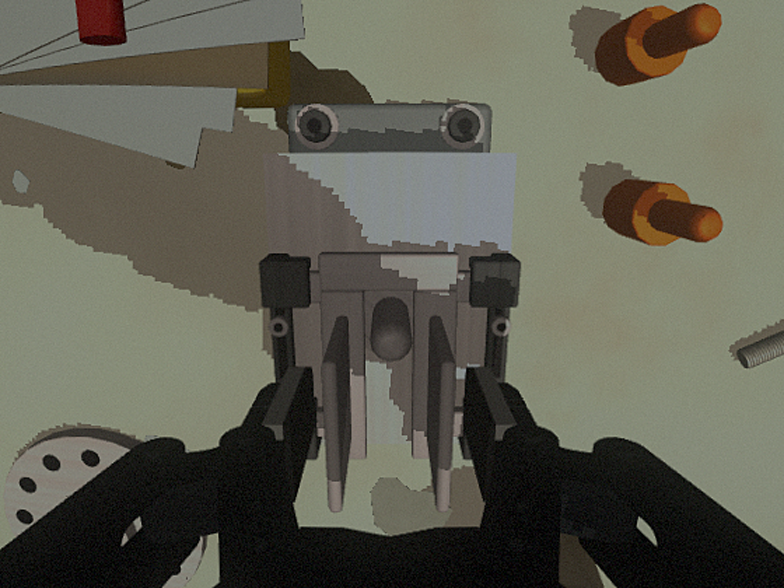

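The keeper sprang up 4.5 mm (top from 54.3 to 58.7) and stayed at the stop. The fingers are clear, so I withdraw straight up and check.

Call:
{"api": "jog_arm", "payload": {"moves": [[0,0,0,0,0,8,0.55],[0,0,0,0,0,25,0.55],[0,0,0,0,0,60,0.55],[0,0,0,0,0,110,0.55],[0,0,0,50,0,130,0.55],[0,0,0,60,0,130,0.55],[0,0,0,60,0,130,0.55],[0,0,0,60,0,130,0.55]]}}

```text
time_s: 24.18
ee_pos: [0.6235, 0.0997, 0.2087]
tool_rot: [-0.046, 0.999, 0.0, -0.002]
ft_force: [-0.2, 0.4, -0.0]
finger_gap: 0.0471
```

```bash
python3 - <<'E'
from h import *
c,im,d=look('wrist15',[],1.4)
P=cloud(c,d).reshape(-1,3)*1e3
a=np.radians(5.3); o=np.array([543.3,99.2])
L=np.c_[(P[:,:2]-o)@[np.cos(a),np.sin(a)],(P[:,:2]-o)@[-np.sin(a),np.cos(a)],P[:,2]]
z=L[:,2]
near=(abs(L[:,0])<70)&(abs(L[:,1])<45)
def rng(nm,m):
    g=L[m]; print(nm,len(g),'x',np.round(np.percentile(g[:,0],[1,99]),1),'y',np.round(np.percentile(g[:,1],[1,99]),1),'z',np.round(np.median(g[:,2]),1))
rng('tail',near&(z>55)&(z<61)&(L[:,0]<-10)&(abs(L[:,1])<22))
rng('front',near&(z>55)&(z<61)&(L[:,0]>35)&(abs(L[:,1])<22))
rng('cheeks',near&(z>93)&(z<101))
for s in(1,-1):
  rng('hook',near&(abs(z-63.5)<2)&(s*L[:,1]>24)&(L[:,0]<5))
  rng('side',near&(z>55)&(z<61)&(abs(L[:,1]-s*10.5)<2))
rng('nose',near&(np.hypot(L[:,0],L[:,1])<8)&(z>75))
im,d=optics.capture('scene'); save('s15.png',im[130:290,200:370],4.5); save('s15f.png',im)
E
```

```text
[623.5  99.7 208.7] [-0.0464  0.9989  0.     -0.0017] 24.175
tail 906 x [-21. -10.] y [-21.4  20.8] z 58.7
front 505 x [35.1 52.6] y [-21.6  21.8] z 58.7
cheeks 840 x [-0.6 43.9] y [-17.8  16.2] z 96.4
hook 424 x [-20.   -5.5] y [24.2 39.1] z 63.7
side 509 x [-20.8  51.8] y [ 8.5 12.5] z 58.7
hook 408 x [-19.9  -5.5] y [-39.9 -25.7] z 63.6
side 488 x [-20.8  51.7] y [-12.5  -8.7] z 58.5
nose 236 x [-5.7  5.6] y [-5.7  5.5] z 83.0
```

View pics/wrist15.png

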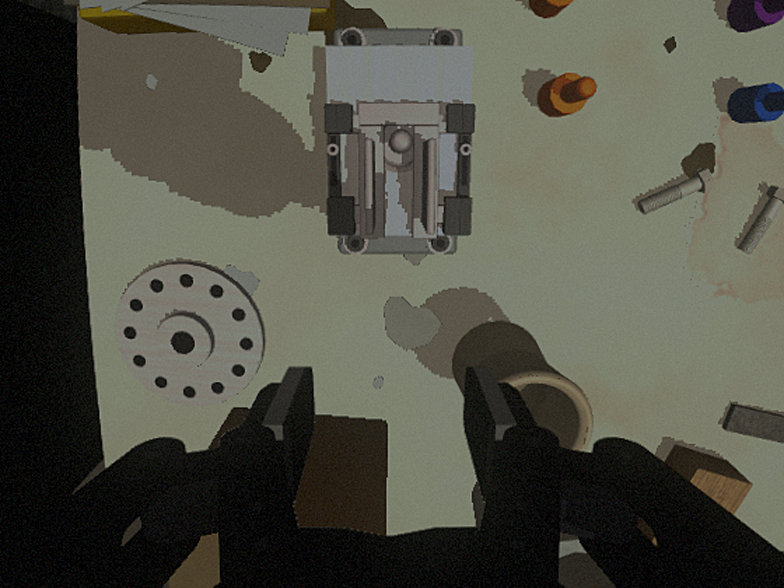

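View pics/s15f.png

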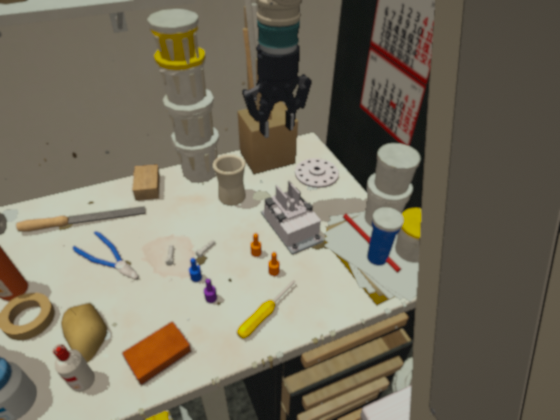

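The keeper lies level (58.7 mm front and rear, both sides), 4.5 mm off the deck. Its tail is 1 mm behind the hook ends and the nose is in the slot. The other things are where they were and the robot is clear, so I hand in.

```bash
python3 -c "
from cell import order; print(order.hand_in())"
```

```text
the job is handed in; nothing more can be done
None
```

The detent is assembled and handed in, at about 24 s of robot time. The steel plunger stands nose up in the bore on the spring. The keeper was laid round its nose, pressed flat on the deck at about 20–28 N, and slid under the hooks to the stop, with the rails at d ≈ 14 mm.

On release the keeper sprang up 4.5 mm and stayed level, within 0.2 mm side to side. Its tail sits 1 mm behind the rear hook ends, as expected for a keeper at the stop and behind the nibs; the nibs themselves cannot be seen from above. The look-alikes and the other things on the bench appear where they were in the last pictures, and the robot is clear of everything.

Two things did not go exactly as planned:
- **Keeper slip while pressing:** it slid about 4 mm forward as I pressed it down, but was still short of the hooks.
- **Network readings:** the networks' point positions differed by several mm between the cameras, so I used the depth images instead. Those read the deck about 1 mm low throughout.

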